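# Blow the washed casseroles dry and nest them with their handles fanned out

## Robot

A 6-joint arm with a two-finger parallel gripper is mounted at the origin on the work surface. World frame = base frame: x ahead of the robot, y to its left, z up, the work surface at z = 0. Lengths are in mm, angles in rad, forces in N, time in s.
With the tool pointing down it reaches from about 400 to 925 mm from the base axis. Payload 12.5 kg.
Tool frame: the origin (TCP) lies between the finger pads; the fingertips stand 14 mm ahead of it and the grasp point (between the pads) lies 5 mm behind it; x points along the fingers, y is the direction in which the jaws open and shut, and the axes are right-handed (so a half turn about x gives the same grasp; the last joint's range is limited). The gripper opens to 95 mm and grips with 3 to 60 N. Pads are 20 mm wide; open, the fingers measure 119 mm over their backs; the gripper's body (75 mm by 180 mm) begins 59 mm behind the grasp point.
Start: joints at [1.131, 0.491, 1.559, -0, 1.092, -0.106], TCP at [204.756, 590.525, 228.661] pointing down, gripper open.
Joint ranges: [-3.1, 3.1], [-0.84, 2.19], [0.05, 2.79], [-1.13, 4.28], [0.06, 2.93], [-2.69, 2.69]. Speed limits (rad/s): [2.22, 2.22, 2.79, 3.14, 3.14, 3.14].

## Interface

Orientations are given as [roll, pitch, yaw] about the fixed x, y, z axes, in that order (R = Rz(yaw) Ry(pitch) Rx(roll)).
In Python, from cell import env, cams gives the robot as it stands.
- The arm moves only by the tool carry_out, never from a script. Its arguments are lists of equal length, an entry for each row: "grip": the closure, from -1 (fully open) to 1 (shut); "linear": the shift along the tool's x, y, z scaled (see below), a list of three; "turn": the turn about the tool's x scaled (see below). In form: {"grip": [grip, ...], "linear": [[tx, ty, tz], ...], "turn": [turn, ...]}. A call has 1 to 5 rows; each row shifts and turns the commanded pose from where the row before left it, along the tool's axes as they then stand; what a row does not reach is not made up. The controller multiplies each number of a shift by 0.5 m and each number of a turn by 180 degrees. A row lasts 1/10 s, in which the tool goes at most 50 mm and 8.59 degrees, less where a joint would pass 70% of its speed; a pose out of reach is approached as far as the arm can. A call with a number of a shift or a turn outside -1 to 1 is refused whole. A call with a gripper value outside its range is refused whole. The fingers move at their own pace and stop on an object; the grip force is fixed at half the most. Time passes only in rows, so rows that do not move let the fingers close. It gives the time, the measured TCP pose, the force and the opening at its end, in the units of the state.
- env.state(): the state, without advancing time (a new reading comes with each control period).
- cams.read_camera(name): name is "scene" or "top"; returns the picture (480x640x3 uint8, blue, green, red); there is no depth.
- cams.camera_info(name): a dict with "fx", "fy", "cx", "cy" (pixels), "dist" ([k1, k2, p1, p2, k3] as OpenCV has them; the pictures are not rectified), "view" (4x4, takes a point from world to camera coordinates). Camera axes: x right, y down, z forward; pixel columns grow to the right and rows downward; lengths in mm; the calibration is good to about 2 mm. A picture is of the moment at which its call begins. camera_info takes no time and is no camera call.
- env.job_done(): hands the job in, once; it reports no verdict.
The state is a dict: "t": time; "joints": joint angles; "qvel": joint speeds; "tau": joint torques, N m; "eef_pos": TCP position; "tcp_rot": TCP orientation; "ft_force": force on the tool from outside, world axes, zero at the start; "moment": the same for the moment, N m; "opening": opening from 0.0 (shut) to 1.0 (fully open).
Only numpy, scipy, OpenCV 4.12 (cv2) and the standard library are available. Lean on these libraries where they do the work, as an engineer would, in place of code of your own. Each camera call takes 0.05 s, during which the arm holds its last target. There are 200 camera calls.

## Task

The loose steel casseroles on the bench have been washed and must be put away dry. Starting with the largest of them and working down in size, stand each one squarely in the middle of the round drain plate under the air gun, squeeze the gun's trigger right in for about a second and let it go; then nest the casserole in the stack in the storage tray, each inside the next larger one that is there, sitting fully down and flat, its handle turned well away from every other handle so that each can be gripped on its own. The biggest casserole already waits in the tray and stays there; leave the other things on the bench where they are.

Things in the scene. Friction and masses are not known exactly. Their poses are not given: they have to be found in the camera images.
- casserole_xl: largest straight-sided round stainless pan, outer diameter 132 mm, rim 66 mm high, wall 2.5, floor 4 thick. Origin: centre of the underside, z up. Level handle bar along its own +x, 14 wide, 8 thick, 8 to 16 mm above the rim, ending 130 mm from the axis. It waits loose in the tray. About 230 g.
- casserole_xl_handle (a point): point to grip on this pan's handle bar: on its centre line, 104 mm from the pan's axis, 78 mm above the underside, 26 mm short of the bar's end. Nested floor on floor, the rims of neighbouring sizes come level (4 mm lower if a size is missing) and the handles lie at one height, so they cannot cross or lie on one another.
- casserole_l: large straight-sided round stainless pan, outer diameter 110 mm, rim 62 mm high, wall 2.5, floor 4 thick. Origin: centre of the underside, z up. Level handle bar along its own +x, 14 wide, 8 thick, 8 to 16 mm above the rim, ending 123 mm from the axis. Loose on the bench; of the large, medium and small ones two or three are present. About 180 g.
- casserole_l_handle (a point): point to grip on this pan's handle bar: on its centre line, 97 mm from the pan's axis, 74 mm above the underside, 26 mm short of the bar's end. Nested floor on floor, the rims of neighbouring sizes come level (4 mm lower if a size is missing) and the handles lie at one height, so they cannot cross or lie on one another.
- casserole_m: medium straight-sided round stainless pan, outer diameter 89 mm, rim 58 mm high, wall 2.5, floor 4 thick. Origin: centre of the underside, z up. Level handle bar along its own +x, 14 wide, 8 thick, 8 to 16 mm above the rim, ending 118.5 mm from the axis. Loose on the bench; of the large, medium and small ones two or three are present. About 140 g.
- casserole_m_handle (a point): point to grip on this pan's handle bar: on its centre line, 92.5 mm from the pan's axis, 70 mm above the underside, 26 mm short of the bar's end. Nested floor on floor, the rims of neighbouring sizes come level (4 mm lower if a size is missing) and the handles lie at one height, so they cannot cross or lie on one another.
- casserole_s: small straight-sided round stainless pan, outer diameter 68 mm, rim 54 mm high, wall 2.5, floor 4 thick. Origin: centre of the underside, z up. Level handle bar along its own +x, 14 wide, 8 thick, 8 to 16 mm above the rim, ending 114 mm from the axis. Loose on the bench; of the large, medium and small ones two or three are present. About 110 g.
- casserole_s_handle (a point): point to grip on this pan's handle bar: on its centre line, 88 mm from the pan's axis, 66 mm above the underside, 26 mm short of the bar's end. Nested floor on floor, the rims of neighbouring sizes come level (4 mm lower if a size is missing) and the handles lie at one height, so they cannot cross or lie on one another.
- tray: shallow square grey plastic storage tray, fixed to the bench, 190 x 190 mm outside, walls 5 mm thick and 22 mm high, floor 5 mm thick; origin at the centre of its underside.
- airgun_stand: fixed stand; origin on the bench under the centre of the round drain plate, z up. On its own -y side a retort base and rod (x = 50, y = -345 mm, 262 high) clamp a black compressed-air gun lying on its side, level, 170 mm up: barrel along y at x = 50, y = -275 to -155 mm. The -x and +y sides of the plate are free for handles and gripper.
- drain_plate (a point): centre of the top of the round perforated steel drain plate, 150 mm in diameter, 5 mm high, where a pan stands to be blown dry.
- nozzle (a point): tip of the gun's thin bent nozzle tube, at (31, -77, 126) mm in the stand's frame: beside and above a pan on the plate, aimed down into it. The tube runs from there to the barrel; keep handles and gripper off this side.
- gun_grip (a point): middle of the gun's fixed grip, at (-10, -225, 170) mm in the stand's frame. The grip is a level black bar pointing along the stand's -x (x = 44 to -78 mm), 26 mm wide along y (-238 to -212), 26 mm thick; a copper pipe leaves its end downwards.
- trigger_pad (a point): where a finger pulls the trigger: on its outer face (the stand's +y side), 45 mm from the hinge, across from gun_grip. From there to the far (-y) face of the grip is 61 mm at rest, about 43 mm fully squeezed. It can be squeezed from above, one finger on the trigger, one behind the grip.
- air_trigger (a joint): angle of the gun's aluminium trigger bar (66 mm long, 8 thick, 18 high), hinged at (35, -181, 170) mm in the stand's frame beside the barrel, parallel to the grip with a 27 mm gap: 0 released, 0.4 rad squeezed right in (towards the grip, the stand's -y). A spring returns it; the pull at the pad rises from 4 to 13 N.
- tip_box: bystander, not part of the job: box of pipette tips, 85 x 120 x 65 high mm; origin at the centre of its underside.
- petri_stack: bystander, not part of the job: stack of three Petri dishes, diameter 90, 43 high mm; origin at the centre of its underside.
- staining_dish: bystander, not part of the job: open glass staining dish, 100 x 85 x 60 high mm; origin at the centre of its underside.
- reagent_1: bystander, not part of the job: glass reagent bottle with a blue cap, diameter 68, 125 high mm; origin at the centre of its underside.
- reagent_2: bystander, not part of the job: glass reagent bottle with a blue cap, diameter 68, 110 high mm; origin at the centre of its underside.
- wash_bottle: bystander, not part of the job: white plastic wash bottle with a spout, diameter 68, 180 high mm; origin at the centre of its underside.
- spray_bottle: bystander, not part of the job: clear spray bottle with a white head, diameter 76, 182 high mm; origin at the centre of its underside.
- spatula: bystander, not part of the job: thin steel weighing spatula lying flat, 190 long, 6 high mm; origin at the centre of its underside.
Not all that is in view belongs to the job. What is shaped like the casserole_xl but red is not meant.

How it is judged:
By the outcome, as a careful person would: the job done as asked, in the order asked, and still so for the second after the job is handed in, with the robot touching nothing.
Of casserole_l, casserole_m, casserole_s only 2 to 3 are there at a start; the rules pass over those that are not, and their reading is None.
At some moment in a run one of casserole_l, casserole_m, casserole_s may be knocked a few centimetres aside while the robot is not near it.
It also fails if it takes over 210 s, if anything falls off the work surface, if the arm or the gripper's body presses on something with over 40 N, if the wrist force passes 120 N, or if a joint passes its speed limit or range.

## Working session

There is one attempt and no reset: what is moved stays moved. The work goes in short steps, Python scripts to look and compute and a tool call to move; the robot and the scene stay as the last step left them, time stands still between calls to the robot, and variables do not carry over. Pictures are saved under pics/ and viewed, about 12 in all and at most 16, crops included, and the job is handed in when it is done.

Besides the shell and the picture viewer there is one more tool, called after "Request:" as name([rows], argument=value, ...), one row to a line, values as JSON. carry_out: Moves the arm, as the interface text tells. Shifts and turns lie within -1 to 1; 1 stands for 0.5 m of shift or 180 degrees of turn. Its arguments: {"type":"object","properties":{"grip":{"type":"array"},"linear":{"type":"array"},"turn":{"type":"array"}},"required":["grip","linear","turn"]}

```bash
mkdir -p pics; ls; python3 - <<'E'
from cell import env,cams
import cv2
s=env.state();print(s)
for n in("scene","top"):
    cv2.imwrite(f"pics/{n}0.png",cams.read_camera(n));print(n,cams.camera_info(n))
E
```

```text
pics
{'t': 0.0, 'joints': array([ 1.13140613e+00,  4.91548791e-01,  1.55944582e+00,  1.35568595e-05,
        1.09170627e+00, -1.05604821e-01]), 'qvel': array([ 0.00029203,  0.00027583, -0.00189448,  0.00099817, -0.00153695,
       -0.00222264]), 'tau': array([-3.21344760e-04, -6.12642288e+01, -2.58182734e+01,  6.92454656e-02,
        4.81447508e-02, -1.74930728e-04]), 'eef_pos': array([204.64438532, 590.30523779, 228.06968307]), 'tcp_rot': array([-1.68725019,  1.56968804, -2.02104182]), 'ft_force': array([-0.01989223,  0.19461689,  0.03081264]), 'moment': array([ 0.07318396,  0.02107428, -0.04421871]), 'opening': 1.0011417914561487}
scene {'fx': 508.90345354788974, 'fy': 508.90345354788974, 'cx': 326.1862791744646, 'cy': 244.90173075888256, 'dist': array([-0.08925074,  0.        ,  0.        ,  0.        ,  0.        ]), 'view': array([[-8.23068466e-01,  5.67751000e-01, -1.47344116e-02,
         3.86883108e+02],
       [ 4.25958200e-01,  5.99935923e-01, -6.77227067e-01,
        -1.52823075e+02],
       [-3.75656641e-01, -5.63680486e-01, -7.35626534e-01,
         1.48493662e+03],
       [ 0.00000000e+00,  0.00000000e+00,  0.00000000e+00,
         1.00000000e+00]])}
top {'fx': 499.42439148219546, 'fy': 499.42439148219546, 'cx': 323.82487784668723, 'cy': 232.4631961253695, 'dist': array([-0.05053198,  0.        ,  0.        ,  0.        ,  0.        ]), 'view': array([[ 1.13813212e-02, -9.99934000e-01,  1.56895345e-03,
         5.09186775e+01],
       [-9.98149964e-01, -1.14547056e-02, -5.97113034e-02,
         5.24947829e+02],
       [ 5.97253343e-02, -8.86457312e-04, -9.98214455e-01,
         1.29658902e+03],
       [ 0.00000000e+00,  0.00000000e+00,  0.00000000e+00,
         1.00000000e+00]])}
```

View pics/scene0.png

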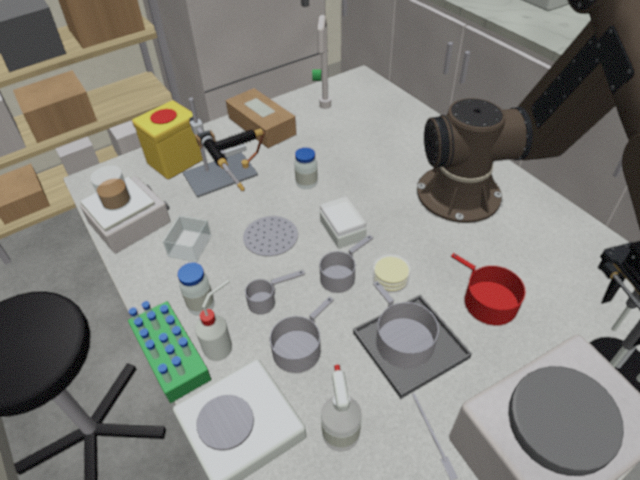

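View pics/top0.png

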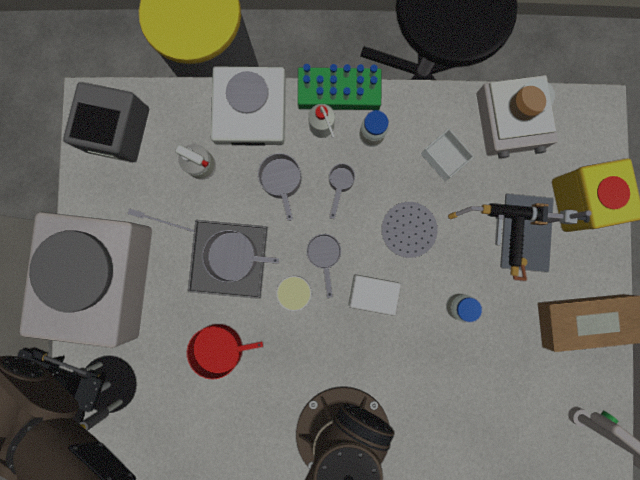

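```bash
python3 - <<'E'
import cv2
i=cv2.imread("pics/top0.png")
cv2.imwrite("pics/c1.png",cv2.resize(i[140:310,180:380],None,fx=4,fy=3.5,interpolation=cv2.INTER_CUBIC)) 
cv2.imwrite("pics/c2.png",cv2.resize(i[170:300,370:570],None,fx=4,fy=4,interpolation=cv2.INTER_CUBIC))
E
```

```text
(no output)
```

View pics/c1.png

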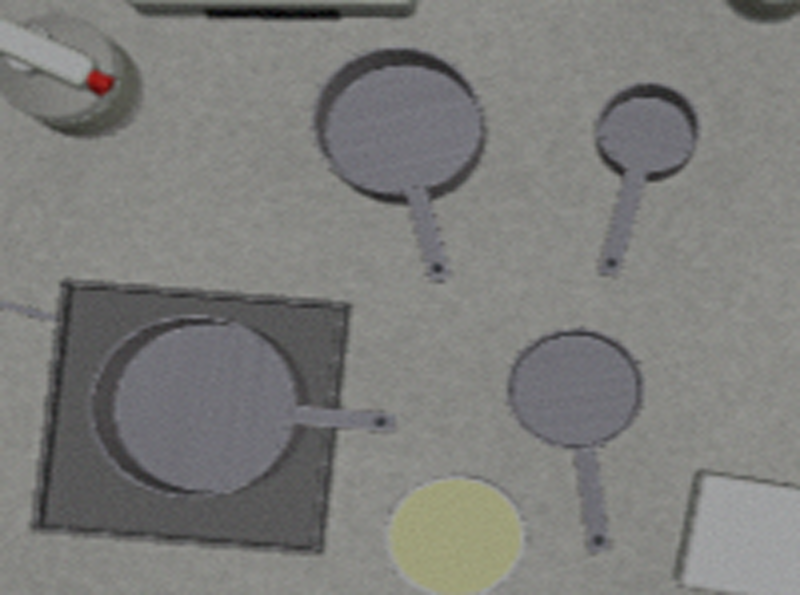

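View pics/c2.png

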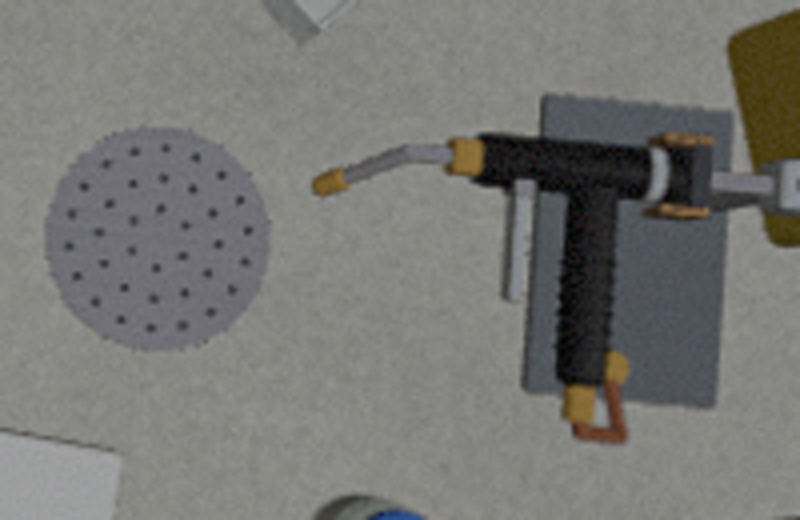

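```bash
cat > h.py <<'E'
import numpy as np, cv2
from cell import env,cams
def ray(n,uv,z):
    c=cams.camera_info(n);K=np.array([[c['fx'],0,c['cx']],[0,c['fy'],c['cy']],[0,0,1]])
    p=cv2.undistortPoints(np.array([[uv]],float),K,c['dist'])[0,0]
    R=c['view'][:3,:3];t=c['view'][:3,3];C=-R.T@t;d=R.T@np.array([p[0],p[1],1])
    return (C+d*(z-C[2])/d[2])[:2]
def proj(n,P):
    c=cams.camera_info(n);K=np.array([[c['fx'],0,c['cx']],[0,c['fy'],c['cy']],[0,0,1]])
    R=c['view'][:3,:3];t=c['view'][:3,3]
    return cv2.projectPoints(np.array(P,float),cv2.Rodrigues(R)[0],t,K,c['dist'])[0][:,0]
E
python3 - <<'E'
from h import *
np.set_printoptions(precision=1,suppress=True)
a=lambda p,z:ray("top",(180+p[0]/4-.4,140+p[1]/3.5-.4),z)
b=lambda p,z:ray("top",(370+p[0]/4-.4,170+p[1]/4-.4),z)
for n,c,hd,h,g,d in(("XL",(197,405.5),(381,422),71,104,132),("L",(401,125.5),(437,268),62,97,110),("M",(575,388.5),(598,540),58,92.5,89),("S",(647,132),(611,263),54,88,68)):
    c=a(c,h);q=a(hd,h+16)-c;th=np.arctan2(q[1],q[0]);print(n,c,np.degrees(th),np.hypot(*q),"grip",c+g*np.array([np.cos(th),np.sin(th)]))
for l,r,t,bt,h in((92,302,316,495,71),(316,486,48,203,62),(508,642,329,448,58),(597,697,84,181,54)):
    print(a((r,(t+bt)/2),h)-a((l,(t+bt)/2),h),a(((l+r)/2,t),h)-a(((l+r)/2,bt),h))
T=[a(p,22) for p in((65,282),(350,303),(322,551),(35,527))];print("tray",np.mean(T,0),T)
P=b((157.5,238.5),5);print("plate",P)
n=b((318,187),126)-P;print("nozzle rel",n)
g=b((597,200),183);e=b((582,380),183);print("grip ends",g-P,e-P,"yaw",np.degrees(np.arctan2(*(g-e)[::-1])))
print(b((520,185),179)-P,b((512,298),179)-P)
print("barrel",b((480,160),170)-P,b((690,172),170)-P)
E
```

```text
XL [460.4 295. ] -95.09287456772827 117.97495910642662 grip [451.1 191.4]
L [666.1 170.9] -166.27508692790258 108.71313397705087 grip [571.9 147.9]
M [475.7  57.6] -171.8087097932924 109.26689174328284 grip [384.1  44.5]
S [664.5  13.5] 167.16134762886787 100.8895416761232 grip [578.7  33.1]
[   1.6 -132.4] [128.5   2.8]
[   1.2 -108.6] [114.2   2. ]
[  1. -85.] [86.2  1. ]
[  0.8 -64.2] [71.9  0.6]
tray [453.6 307. ] [array([552.4, 393.4]), array([538.7, 205.6]), array([354. , 220.6]), array([369.2, 408.4])]
plate [ 536.2 -169. ]
nozzle rel [ 24.1 -76.6]
grip ends [  13.2 -225. ] [ -90.9 -215.1] yaw -5.463719285310063
[  21.7 -181.4] [ -44. -176.]
barrel [  36.9 -161. ] [  31.5 -286. ]
```

```bash
cat >> h.py <<'E'
def cur():
    s=env.state();r=s['tcp_rot'];return np.array(s['eef_pos']),90-np.degrees(r[0]-r[2]),s
def plan(wps,start=None):
    """wps: (x,y,z,jaw deg) in turn; prints rows in carry_out units (turn first, then shift)"""
    p,b,s=cur()
    if start is not None: p,b=np.array(start[:3],float),start[3]
    b=(b+180)%360-180;print("from",p.round(1),round(b,1),"j6",s['joints'][5].round(2),"F",np.round(s['ft_force'],1),"open",round(s['opening']*95,1))
    for w in wps:
        dt=(w[3]-b+180)%360-180;
        if abs(dt)>.2:
            n=int(np.ceil(abs(dt)/8.5));k=round(-dt/n/180,4);print(f" turn {n} x {k}");b=b-k*n*180
        c,q=np.cos(np.radians(b)),np.sin(np.radians(b));A=np.array([[0,0,-1],[c,q,0],[q,-c,0]])
        D=A@(np.array(w[:3])-p);n=max(1,int(np.ceil(np.linalg.norm(D)/46)));k=np.round(D/n/500,3)
        print(f" shift {n} x {k.tolist()}");p=p+A.T@k*n*500
E
python3 - <<'E'
from h import *
plan([(571.9,147.9,200,103.7),(571.9,147.9,69,103.7)])
E
```

```text
from [204.7 590.3 228.1] 70.9 j6 -0.11 F [-0.6  0.1 -0.5] open 94.8
 turn 4 x -0.0456
 shift 13 x [0.004, -0.08, 0.039]
 shift 3 x [0.089, 0.002, -0.001]
```

Request:
carry_out([
  [0,0,0],
  [0,0,0],
  [0,0,0],
  [0,0,0],
], grip=[-1,-1,-1,-1], turn=[-0.0456,-0.0456,-0.0456,-0.0456])

```text
t: 0.5
eef_pos: [204.7, 590.4, 228.3]
tcp_rot: [-2.274, 1.57, -2.029]
ft_force: [-0.1, -0.7, -1.1]
opening: 1.001
```

Request:
carry_out([
  [0.004,-0.08,0.039],
  [0.004,-0.08,0.039],
  [0.004,-0.08,0.039],
  [0.004,-0.08,0.039],
  [0.004,-0.08,0.039],
], grip=[-1,-1,-1,-1,-1], turn=[0,0,0,0,0])

```text
t: 1.0
eef_pos: [347.6, 417.8, 218.4]
tcp_rot: [-2.59, 1.571, -2.351]
ft_force: [0.8, -0.7, 0.4]
opening: 1.004
```

Request:
carry_out([
  [0.004,-0.08,0.039],
  [0.004,-0.08,0.039],
  [0.004,-0.08,0.039],
  [0.004,-0.08,0.039],
  [0.004,-0.08,0.039],
], grip=[-1,-1,-1,-1,-1], turn=[0,0,0,0,0])

```text
t: 1.5
eef_pos: [489.8, 246.5, 208.4]
tcp_rot: [2.84, 1.571, 3.079]
ft_force: [0.1, 0.6, 0.1]
opening: 1.001
```

Request:
carry_out([
  [0.004,-0.08,0.039],
  [0.004,-0.08,0.039],
  [0.004,-0.08,0.039],
  [0,0,0],
], grip=[-1,-1,-1,-1], turn=[0,0,0,0])

```text
t: 1.9
eef_pos: [576.8, 141.6, 201.8]
tcp_rot: [-1.654, 1.57, -1.419]
ft_force: [-0.5, 0.7, -0.7]
opening: 0.999
```

```bash
python3 - <<'E'
from h import *
plan([(571.9,147.9,69,103.7)])
E
```

```text
from [576.8 141.6 201.8] 103.5 j6 -1.68 F [-0.5  0.7 -0.7] open 94.9
 turn 1 x -0.0012
 shift 3 x [0.089, 0.005, -0.002]
```

Request:
carry_out([
  [0.089,0.005,-0.002],
  [0.089,0.005,-0.002],
  [0.089,0.005,-0.002],
  [0,0,0],
  [0,0,0],
], grip=[-1,-1,-1,-1,-1], turn=[0,0,0,0,0])

```text
t: 2.4
eef_pos: [569.5, 152.3, 69.6]
tcp_rot: [2.952, 1.57, -3.091]
ft_force: [0.8, 0.8, 1.2]
opening: 0.999
```

Request:
carry_out([
  [0,0,0],
  [0,0,0],
  [0,0,0],
  [0,0,0],
  [0,0,0],
], grip=[1,1,1,1,1], turn=[0,0,0,0,0])

```text
t: 2.9
eef_pos: [569.7, 152.0, 69.7]
tcp_rot: [0.004, 1.57, 0.244]
ft_force: [0.5, -0.6, -0.8]
opening: 0.636
```

Request:
carry_out([
  [0,0,0],
  [0,0,0],
  [0,0,0],
  [0,0,0],
  [0,0,0],
], grip=[1,1,1,1,1], turn=[0,0,0,0,0])

```text
t: 3.4
eef_pos: [569.5, 151.9, 69.1]
tcp_rot: [2.608, 1.571, 2.847]
ft_force: [0.9, -0.7, -0.7]
opening: 0.217
```

Request:
carry_out([
  [-0.04,0,0],
  [-0.04,0,0],
  [-0.08,0,0],
  [-0.08,0,0],
  [0,0,0],
], grip=[1,1,1,1,1], turn=[0,0,0,0,0])

```text
t: 3.9
eef_pos: [571.3, 152.3, 193.9]
tcp_rot: [-0.085, 1.563, 0.155]
ft_force: [-1.7, 0.7, -3.0]
opening: 0.14
```

```bash
python3 - <<'E'
from h import *
a=cams.read_camera("top")[120:300,180:380];b=cams.read_camera("scene")[180:380,220:420]
cv2.imwrite("pics/c3.png",np.hstack([cv2.resize(a,(400,360),interpolation=3),cv2.resize(b,(400,360),interpolation=3)]))
s=env.state();print(s['t'],s['eef_pos'],s['opening']*95,s['ft_force'],s['moment'])
E
```

```text
4.0 [569.35642665 151.97769765 189.39035193] 13.522493078129981 [-0.12469994 -0.69944453 -2.83634225] [-0.0062456   0.27745462  0.01149772]
```

View pics/c3.png

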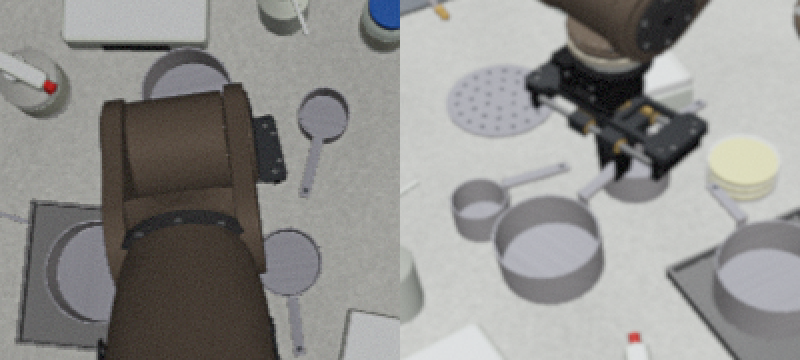

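```bash
python3 - <<'E'
from h import *
for z in(100,140,160,175,180,185,190,200):
    p=proj("scene",[[663.6,175.5,z],[663.6-55*.63,175.5+55*.77,z],[663.6+55*.83,175.5-55*.56,z],[663.6-55*.83,175.5+55*.56,z]]);print(z,p[0],[(400+2*(u-220),(v-180)*1.8) for u,v in p])
E
```

```text
100 [296.99464993 324.83426605] [(np.float64(553.9892998524235), np.float64(260.70167889463636)), (np.float64(604.1002333845337), np.float64(271.42328297794495)), (np.float64(501.5212345519118), np.float64(261.3884416476613)), (np.float64(606.5650001796894), np.float64(259.94468813599576))]
140 [295.85772582 313.84483125] [(np.float64(551.7154516411719), np.float64(240.92069624796454)), (np.float64(603.2717529183446), np.float64(251.75601864267006)), (np.float64(497.7310010530166), np.float64(241.64471622401712)), (np.float64(605.8168042469697), np.float64(240.1324297285117))]
160 [295.26520161 308.10519396] [(np.float64(550.530403211757), np.float64(230.58934913609554)), (np.float64(602.839294320069), np.float64(241.4781370677103)), (np.float64(495.75634635253334), np.float64(231.33356161513038)), (np.float64(605.4263982059091), np.float64(229.7844090711706))]
175 [294.80975263 303.68761592] [(np.float64(549.619505264025), np.float64(222.63770865095395)), (np.float64(602.5065613626751), np.float64(233.56486632526895)), (np.float64(494.2388296734629), np.float64(223.3978141041616)), 
[... 528 characters left out ...]
(493.2092394803682), np.float64(218.00786679840436)), (np.float64(604.9221959788493), np.float64(216.4099465524022))]
190 [294.34450827 299.16985663] [(np.float64(548.689016532589), np.float64(214.50574194294134)), (np.float64(602.1663844817883), np.float64(225.4696315324455)), (np.float64(492.68896366224556), np.float64(215.2824226182428)), (np.float64(604.8191210293182), np.float64(213.6743694215953))]
200 [294.02875642 296.10076446] [(np.float64(548.0575128348194), np.float64(208.98137603213038)), (np.float64(601.9353473179597), np.float64(219.9687694539327)), (np.float64(491.63726791728277), np.float64(209.76950516898245)), (np.float64(604.6106741014139), np.float64(208.14078840740225))]
```

Request:
carry_out([
  [0.07,0,0],
  [0.07,0,0],
  [0.04,0,0],
  [0.02,0,0],
  [0.006,0,0],
], grip=[1,1,1,1,1], turn=[0,0,0,0,0])

```text
t: 4.5
eef_pos: [568.7, 151.8, 84.5]
tcp_rot: [3.027, 1.568, -3.017]
ft_force: [-2.9, -1.2, 2.8]
opening: 0.144
```

```bash
python3 - <<'E'
from h import *
b=cams.read_camera("scene")[240:380,240:400]
cv2.imwrite("pics/c4.png",cv2.resize(b,None,fx=4,fy=4,interpolation=3))
plan([(569.4,152,69,103.7)]);print(env.state()['moment'])
E
```

```text
from [569.1 151.9  85.2] 103.7 j6 -1.66 F [-2.1 -0.5  0.4] open 13.8
 shift 1 x [0.032, 0.0, 0.001]
[-0.00130057  0.2472475   0.03761684]
```

View pics/c4.png

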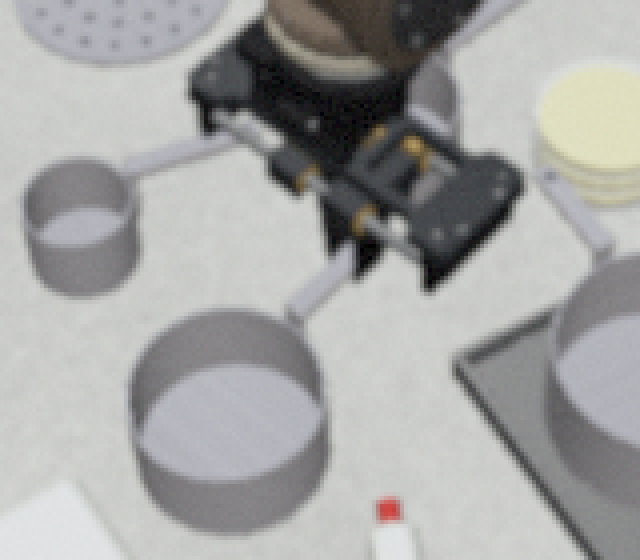

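Request:
carry_out([
  [0,0,0],
  [0,0,0],
  [0,0,0],
  [0,0,0],
  [0.032,0,0],
], grip=[0.2,0.2,0.2,0.2,0.2], turn=[0,0,0,0,0])

```text
t: 5.05
eef_pos: [570.7, 152.2, 71.9]
tcp_rot: [-0.074, 1.567, 0.165]
ft_force: [0.6, -0.0, -0.1]
opening: 0.397
```

Request:
carry_out([
  [0,0,0],
  [0,0,0],
  [0,0,0],
  [0,0,0],
  [0,0,0],
], grip=[1,1,1,1,1], turn=[0,0,0,0,0])

```text
t: 5.55
eef_pos: [569.8, 152.0, 70.7]
tcp_rot: [-0.017, 1.57, 0.223]
ft_force: [0.2, -0.3, 3.4]
opening: 0.144
```

Request:
carry_out([
  [0,0,0],
  [0,0,0],
  [0,0,0],
  [0,0,0],
  [0,0,0],
], grip=[1,1,1,1,1], turn=[0,0,0,0,0])

```text
t: 6.05
eef_pos: [569.6, 152.0, 70.5]
tcp_rot: [0.258, 1.571, 0.497]
ft_force: [-2.3, 0.1, 5.6]
opening: 0.143
```

Request:
carry_out([
  [-0.02,0,0],
  [-0.04,0,0],
  [-0.08,0,0],
  [-0.08,0,0],
  [0,0,0],
], grip=[1,1,1,1,1], turn=[0,0,0,0,0])

```text
t: 6.55
eef_pos: [571.3, 152.3, 185.4]
tcp_rot: [-0.082, 1.563, 0.158]
ft_force: [0.2, 0.3, -2.2]
opening: 0.143
```

```bash
python3 - <<'E'
from h import *
b=cams.read_camera("scene")[240:380,240:400]
a=cams.read_camera("top")[120:220,220:320]
cv2.imwrite("pics/c5.png",np.hstack([cv2.resize(b,(480,420),interpolation=3),cv2.resize(a,(320,420),interpolation=3)]))
plan([(569.4,152,69,103.7)]);print(env.state()['moment'])
E
```

```text
from [569.4 152.  180.8] 103.7 j6 -1.66 F [ 0.4 -0.4 -2.6] open 13.3
 shift 3 x [0.075, 0.0, -0.0]
[-0.01329923  0.21675463  0.01790748]
```

View pics/c5.png

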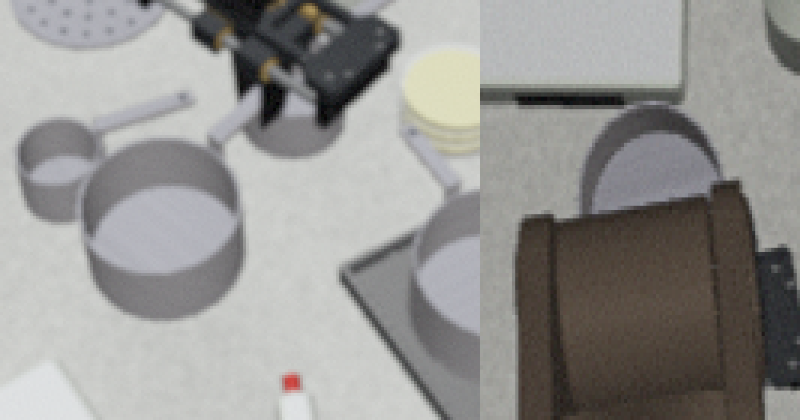

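```bash
python3 - <<'E'
from h import *
plan([(440.5,-192.3,180,103.7),(440.5,-192.3,75,103.7)])
E
```

```text
from [569.4 152.  180.8] 103.7 j6 -1.66 F [ 0.4 -0.4 -2.6] open 13.3
 shift 8 x [0.0, -0.076, -0.052]
 shift 3 x [0.071, 0.0, 0.001]
```

Request:
carry_out([
  [0,-0.03,-0.02],
  [0,-0.03,-0.02],
  [0,-0.058,-0.04],
  [0,-0.058,-0.04],
  [0,-0.058,-0.04],
], grip=[1,1,1,1,1], turn=[0,0,0,0,0])

```text
t: 7.15
eef_pos: [517.9, 17.3, 179.2]
tcp_rot: [2.857, 1.569, 3.096]
ft_force: [0.7, -0.5, -1.4]
opening: 0.146
```

Request:
carry_out([
  [0,-0.058,-0.04],
  [0,-0.058,-0.04],
  [0,-0.058,-0.04],
  [0,-0.058,-0.04],
  [0,-0.058,-0.04],
], grip=[1,1,1,1,1], turn=[0,0,0,0,0])

```text
t: 7.65
eef_pos: [454.8, -147.0, 179.4]
tcp_rot: [2.493, 1.569, 2.731]
ft_force: [0.2, -0.2, -2.2]
opening: 0.141
```

Request:
carry_out([
  [0,-0.058,-0.04],
  [0,-0.026,-0.016],
  [0,0,0],
  [0,0,0],
], grip=[1,1,1,1], turn=[0,0,0,0])

```text
t: 8.05
eef_pos: [438.6, -192.9, 179.5]
tcp_rot: [2.254, 1.569, 2.492]
ft_force: [0.2, 0.4, -1.3]
opening: 0.145
```

```bash
python3 - <<'E'
from h import *
a=cams.read_camera("top")[150:270,360:480];b=cams.read_camera("scene")[150:270,200:340]
cv2.imwrite("pics/c6.png",np.hstack([cv2.resize(a,(400,400),interpolation=3),cv2.resize(b,(400,400),interpolation=3)]))
plan([(440.5,-192.3,75,103.7)])
E
```

```text
from [ 439.2 -192.1  179.8] 103.7 j6 -2.36 F [ 0.4  0.3 -2.3] open 13.4
 shift 3 x [0.07, -0.0, 0.001]
```

View pics/c6.png

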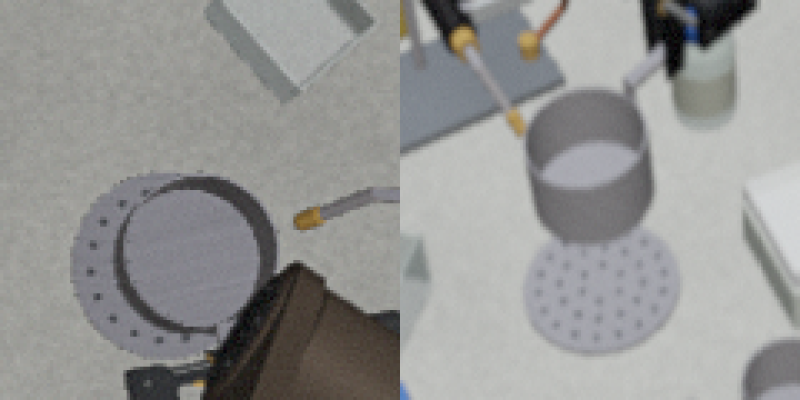

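```bash
python3 - <<'E'
from h import *
print(ray("top",(418.3,226.2),172.8),ray("scene",(200+187*.35-.3,150+134*.3-.3),172.8))
# plate in scene: left 524,right 680, top~228,bottom 354
print(ray("scene",(200+202*.35-.3,150+291*.3-.3),5))
E
```

```text
[ 531.99167772 -161.84642723] [ 539.66758299 -158.03652299]
[ 542.02644468 -159.90399957]
```

Request:
carry_out([
  [0.06,-0.007,0.002],
  [0.07,0,0],
  [0.05,0,0],
  [0.02,0,0],
  [0.009,0,0],
], grip=[1,1,1,1,1], turn=[0,0,0,0,0])

```text
t: 8.65
eef_pos: [441.0, -195.1, 75.3]
tcp_rot: [2.385, 1.569, 2.625]
ft_force: [-15.3, -1.2, 26.6]
opening: 0.145
```

Request:
carry_out([
  [0,0,0],
  [0,0,0],
  [0,0,0],
  [0,0,0],
  [0,0,0],
], grip=[1,1,0.2,0.2,0.2], turn=[0,0,0,0,0])

```text
t: 9.15
eef_pos: [441.6, -195.9, 76.0]
tcp_rot: [-0.665, 1.57, -0.426]
ft_force: [0.6, -0.6, 0.3]
opening: 0.341
```

Request:
carry_out([
  [0,0,0],
  [0,0,0],
  [-0.08,0,0],
  [-0.09,0,0],
  [-0.09,0,0],
], grip=[0.2,0.2,0.2,0.2,0.2], turn=[0,0,0,0,0])

```text
t: 9.65
eef_pos: [441.0, -195.6, 207.0]
tcp_rot: [2.25, 1.57, 2.49]
ft_force: [0.9, 0.0, -0.4]
opening: 0.404
```

```bash
python3 - <<'E'
from h import *
a=cams.read_camera("top")[150:270,360:480];b=cams.read_camera("scene")[150:270,200:340]
cv2.imwrite("pics/c7.png",np.hstack([cv2.resize(a,(400,400),interpolation=3),cv2.resize(b,(400,400),interpolation=3)]))
plan([(508.5,-383.9,230,85.3),(508.5,-383.9,166,85.3)])
E
```

```text
from [ 443.  -196.7  210.6] 103.7 j6 -2.36 F [-0.3 -0.1 -0.6] open 38.0
 turn 3 x 0.0341
 shift 5 x [-0.008, -0.072, 0.032]
 shift 2 x [0.065, -0.001, 0.001]
```

View pics/c7.png

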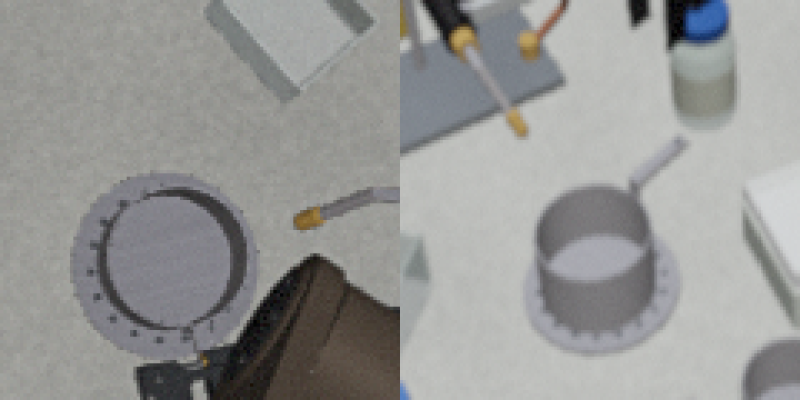

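```bash
python3 - <<'E'
from h import *
f=lambda x,y,z:ray("top",(360+x*.3-.35,150+y*.3-.35),z)
print(f(172,258,67),f(164.5,266,5))
E
```

```text
[ 537.52113534 -164.12226089] [ 535.57523051 -169.08130869]
```

Request:
carry_out([
  [-0.04,0,0],
  [0,0,0],
  [0,0,0],
  [0,0,0],
], grip=[-1,-1,-1,-1], turn=[0.0341,0.0341,0.0341,0])

```text
t: 10.15
eef_pos: [441.1, -195.7, 225.1]
tcp_rot: [2.532, 1.57, 2.448]
ft_force: [0.9, 0.5, -0.4]
opening: 0.678
```

Request:
carry_out([
  [0,-0.072,0.032],
  [0,-0.072,0.032],
  [0,-0.072,0.032],
  [0,-0.072,0.032],
  [0,-0.072,0.032],
], grip=[-1,-1,-1,-1,-1], turn=[0,0,0,0,0])

```text
t: 10.65
eef_pos: [506.4, -383.3, 224.8]
tcp_rot: [2.375, 1.57, 2.297]
ft_force: [1.4, -0.2, 0.7]
opening: 0.995
```

Request:
carry_out([
  [0,0,0],
], grip=[-1], turn=[0])

```text
t: 10.75
eef_pos: [506.8, -385.4, 223.9]
tcp_rot: [-3.117, 1.57, 3.086]
ft_force: [-1.0, 0.8, -1.2]
opening: 0.999
```

```bash
python3 - <<'E'
from h import *
plan([(508.5,-383.9,166,85.3)])
b=cams.read_camera("scene")[100:220,150:290];a=cams.read_camera("top")[170:290,440:560]
cv2.imwrite("pics/c8.png",np.hstack([cv2.resize(a,(400,400),interpolation=3),cv2.resize(b,(400,400),interpolation=3)]))
E
```

```text
from [ 506.8 -385.4  223.9] 85.4 j6 -2.24 F [-1.   0.8 -1.2] open 95.0
 shift 2 x [0.058, 0.002, 0.002]
```

View pics/c8.png

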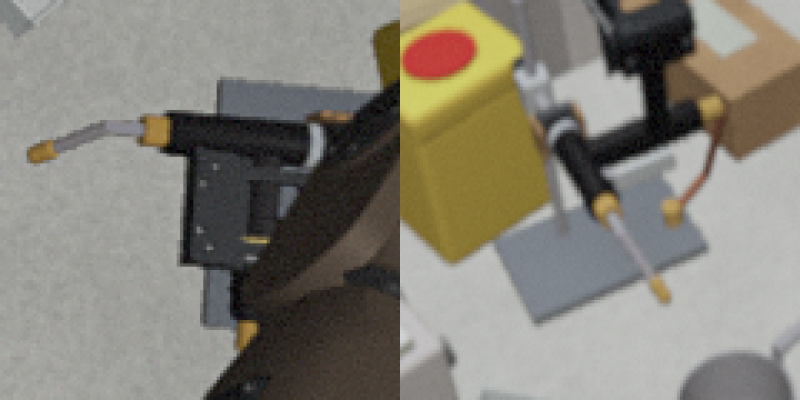

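Request:
carry_out([
  [0.04,0.002,0.002],
  [0.04,0,0],
  [0.036,0,0],
  [0,0,0],
], grip=[-1,-1,-1,-1], turn=[0,0,0,0])

```text
t: 11.25
eef_pos: [506.4, -379.0, 165.5]
tcp_rot: [2.441, 1.566, 2.361]
ft_force: [-0.3, -0.5, -0.8]
opening: 0.996
```

Request:
carry_out([
  [0,0,0],
  [0,0,0],
  [0,0,0],
  [0,0,0],
  [0,0,0],
], grip=[1,1,1,1,1], turn=[0,0,0,0,0])

```text
t: 11.75
eef_pos: [507.4, -380.1, 168.1]
tcp_rot: [1.576, 1.569, 1.493]
ft_force: [-1.0, 6.6, 4.9]
opening: 0.637
```

Request:
carry_out([
  [0,0,0],
  [0,0,0],
  [0,0,0],
  [0,0,0],
  [0,0,0],
], grip=[1,1,1,1,1], turn=[0,0,0,0,0])

```text
t: 12.25
eef_pos: [507.0, -385.4, 167.9]
tcp_rot: [-1.3, 1.563, -1.382]
ft_force: [-3.4, -25.1, -7.4]
opening: 0.465
```

Request:
carry_out([
  [0,0,0],
  [0,0,0],
  [0,0,0],
  [0,0,0],
  [0,0,0],
], grip=[1,1,1,1,1], turn=[0,0,0,0,0])

```text
t: 12.75
eef_pos: [507.0, -385.4, 167.8]
tcp_rot: [-1.299, 1.563, -1.381]
ft_force: [-2.6, -24.8, -7.2]
opening: 0.464
```

Request:
carry_out([
  [0,-0.01,0],
  [0,0,0],
  [0,0,0],
  [0,0,0],
  [0,0,0],
], grip=[1,1,1,1,1], turn=[0,0,0,0,0])

```text
t: 13.25
eef_pos: [507.0, -385.7, 167.9]
tcp_rot: [0.286, 1.571, 0.204]
ft_force: [-1.8, 3.1, 6.3]
opening: 0.462
```

Request:
carry_out([
  [0,0,0],
  [0,0,0],
  [0,0,0],
  [0,0,0],
  [0,0,0],
], grip=[-1,-1,-1,-1,-1], turn=[0,0,0,0,0])

```text
t: 13.75
eef_pos: [506.4, -385.0, 167.2]
tcp_rot: [2.337, 1.568, 2.255]
ft_force: [-0.8, -0.2, -0.5]
opening: 0.824
```

Request:
carry_out([
  [0,0,0],
  [-0.06,0,0],
  [-0.06,0,0],
  [0,0,0],
], grip=[-1,-1,-1,-1], turn=[0,0,0,0])

```text
t: 14.15
eef_pos: [508.1, -387.1, 231.4]
tcp_rot: [-0.681, 1.564, -0.764]
ft_force: [0.3, -0.6, 0.7]
opening: 0.999
```

```bash
python3 - <<'E'
from h import *
plan([(441.6,-195.9,225,103.7),(441.6,-195.9,75,103.7)])
E
```

```text
from [ 508.1 -387.1  231.4] 85.3 j6 -2.24 F [ 0.3 -0.6  0.7] open 94.9
 turn 3 x -0.0341
 shift 5 x [0.003, 0.081, -0.008]
 shift 4 x [0.074, -0.001, 0.0]
```

Request:
carry_out([
  [0,0,0],
  [0,0,0],
  [0,0,0],
], grip=[0,0,0], turn=[-0.0341,-0.0341,-0.0341])

```text
t: 14.45
eef_pos: [506.9, -386.0, 226.9]
tcp_rot: [2.108, 1.571, 2.352]
ft_force: [-0.1, -0.4, 0.7]
opening: 0.802
```

Request:
carry_out([
  [0.003,0.081,-0.008],
  [0.003,0.081,-0.008],
  [0.003,0.081,-0.008],
  [0.003,0.081,-0.008],
  [0.003,0.081,-0.008],
], grip=[0,0,0,0,0], turn=[0,0,0,0,0])

```text
t: 14.95
eef_pos: [438.7, -192.6, 219.5]
tcp_rot: [0.852, 1.571, 1.091]
ft_force: [0.1, -0.0, -0.1]
opening: 0.503
```

Request:
carry_out([
  [0,0,0],
  [0,0,0],
], grip=[0,0], turn=[0,0])

```text
t: 15.15
eef_pos: [439.7, -193.6, 220.1]
tcp_rot: [-0.814, 1.57, -0.574]
ft_force: [0.3, -0.6, -1.3]
opening: 0.502
```

```bash
python3 - <<'E'
from h import *
plan([(441.6,-195.9,75.5,103.7)])
E
```

```text
from [ 439.7 -193.6  220.1] 103.8 j6 -2.36 F [ 0.3 -0.6 -1.3] open 47.7
 shift 4 x [0.072, -0.001, 0.001]
```

```bash
cat >> h.py <<'E'
from scipy.optimize import minimize
def fit(n,img,R,z,x0,y0,span=14):
    """circle edge of radius R at height z: centre giving the most gradient across it"""
    g=cv2.GaussianBlur(cv2.cvtColor(img,cv2.COLOR_BGR2GRAY),(0,0),1.0).astype(np.float32)
    t=np.linspace(0,2*np.pi,180,endpoint=False)
    def smp(x,y,r):
        q=proj(n,np.c_[x+r*np.cos(t),y+r*np.sin(t),0*t+z]).astype(np.float32)
        return cv2.remap(g,q[None,:,0],q[None,:,1],1)[0]
    f=lambda x,y:-np.mean(np.minimum(np.abs(smp(x,y,R+3)-smp(x,y,R-3)),40))
    G=[(f(x,y),x,y) for x in np.arange(x0-span,x0+span+1,2) for y in np.arange(y0-span,y0+span+1,2)]
    b=min(G);r=minimize(lambda p:f(*p),b[1:],method="Nelder-Mead",options=dict(initial_simplex=np.array(b[1:])+[[0,0],[2,0],[0,2]]))
    return r.x.round(1),round(-r.fun,1)
E
python3 - <<'E'
from h import *
T=cv2.imread("pics/top0.png");S=cv2.imread("pics/scene0.png")
for nm,R,z,x,y in(("XL",66,71,460,295),("L",55,62,666,172),("M",44.5,58,476,58),("S",34,54,664,13),("plate",75,5,536,-169),("petri",45,43,400,130)):
    print(nm,fit("top",T,R,z,x,y),fit("scene",S,R,z,x,y))
T=cams.read_camera("top");S=cams.read_camera("scene")
print("L on plate",fit("top",T,55,67,537,-168),fit("scene",S,55,67,537,-168))
for nm,R,z,x,y in(("XL",66,71,460,295),("M",44.5,58,476,58),("S",34,54,664,13)): print(nm,fit("top",T,R,z,x,y),fit("scene",S,R,z,x,y))
E
```

```text
XL (array([459.5, 296.5]), np.float64(13.6)) (array([460.6, 299.8]), np.float64(24.5))
L (array([664.9, 171.1]), np.float64(30.5)) (array([672.6, 175.5]), np.float64(34.6))Traceback (most recent call last):
  File "<stdin>", line 4, in <module>
  File "h.py", line 36, in fit
    b=min(G);r=minimize(lambda p:f(*p),b[1:],method="Nelder-Mead",options=dict(initial_simplex=np.array(b[1:])+[[0,0],[2,0],[0,2]]))
               ~~~~~~~~^^^^^^^^^^^^^^^^^^^^^^^^^^^^^^^^^^^^^^^^^^^^^^^^^^^^^^^^^^^^^^^^^^^^^^^^^^^^^^^^^^^^^^^^^^^^^^^^^^^^^^^^^^^^^
    res = _minimize_neldermead(fun, x0, args, callback, bounds=bounds,
                               **options)
    fxr = func(xr)
    fx = function(np.copy(x), *(wrapper_args + args))
  File "h.py", line 36, in <lambda>
    b=min(G);r=minimize(lambda p:f(*p),b[1:],method="Nelder-Mead",options=dict(initial_simplex=np.array(b[1:])+[[0,0],[2,0],[0,2]]))
                                 ~^^^^
  File "h.py", line 34, in <lambda>
    f=lambda x,y:-np.mean(np.minimum(np.abs(smp(x,y,R+3)-smp(x,y,R-3)),40))
                                            ~~~^^^^^^^^^
  File "h.py", line 32, in smp
    q=proj(n,np.c_[x+r*np.cos(t),y+r*np.sin(t),0*t+z]).astype(np.float32)
      ~~~~^^^^^^^^^^^^^^^^^^^^^^^^^^^^^^^^^^^^^^^^^^^^
  File "h.py", line 9, in proj
    c=cams.camera_info(n);K=np.array([[c['fx'],0,c['cx']],[0,c['fy'],c['cy']],[0,0,1]])
ValueError: time passes only in moves, steps and waits
```

```bash
sed -i 's/c=cams.camera_info(n)/c=CI[n]/; s/^from cell import env,cams/from cell import env,cams\nCI={n:cams.camera_info(n) for n in("scene","top")}/' h.py
python3 - <<'E'
from h import *
T=cv2.imread("pics/top0.png");S=cv2.imread("pics/scene0.png")
for nm,R,z,x,y in(("XL",66,71,460,295),("L",55,62,666,172),("M",44.5,58,476,58),("S",34,54,664,13),("plate",75,5,536,-169)):
    print(nm,fit("top",T,R,z,x,y),fit("scene",S,R,z,x,y))
T=cams.read_camera("top");S=cams.read_camera("scene")
print("L on plate",fit("top",T,55,67,537,-168),fit("scene",S,55,67,537,-168))
for nm,R,z,x,y in(("XL",66,71,460,295),("M",44.5,58,476,58),("S",34,54,664,13)): print(nm,fit("top",T,R,z,x,y),fit("scene",S,R,z,x,y))
E
```

```text
XL (array([459.5, 296.5]), np.float64(13.6)) (array([460.6, 299.8]), np.float64(24.5))
L (array([664.9, 171.1]), np.float64(30.5)) (array([672.6, 175.5]), np.float64(34.6))
M (array([475.4,  57.6]), np.float64(26.3)) (array([478.4,  59.7]), np.float64(31.7))
S (array([663.4,  13.9]), np.float64(31.8)) (array([671.2,  14.8]), np.float64(31.2))
plate (array([ 536.4, -168.9]), np.float64(16.8)) (array([ 539.6, -164.4]), np.float64(15.3))
L on plate (array([ 539.4, -168.8]), np.float64(30.1)) (array([ 541.9, -166.2]), np.float64(30.0))
XL (array([459.5, 296.5]), np.float64(15.4)) (array([460.4, 300. ]), np.float64(25.1))
M (array([475.4,  57.6]), np.float64(29.4)) (array([478.3,  59.7]), np.float64(32.0))
S (array([663.2,  13.9]), np.float64(33.7)) (array([671.4,  15.1]), np.float64(31.8))
```

Request:
carry_out([
  [0.08,-0.004,0.004],
  [0.08,0,0],
  [0.08,0,0],
  [0.048,0,0],
  [0,0,0],
], grip=[0,0,0,0,0], turn=[0,0,0,0,0])

```text
t: 15.75
eef_pos: [441.0, -195.6, 73.2]
tcp_rot: [2.337, 1.565, 2.575]
ft_force: [0.1, -0.6, 0.7]
opening: 0.501
```

Request:
carry_out([
  [0,0,0],
  [0,0,0],
  [0,0,0],
  [0,0,0],
  [0,0,0],
], grip=[1,1,1,1,1], turn=[0,0,0,0,0])

```text
t: 16.25
eef_pos: [442.2, -195.4, 76.8]
tcp_rot: [-0.739, 1.57, -0.5]
ft_force: [-1.7, 0.8, 3.6]
opening: 0.144
```

Request:
carry_out([
  [0,0,0],
  [0,0,0],
  [0,0,0],
  [0,0,0],
  [0,0,0],
], grip=[1,1,1,1,1], turn=[0,0,0,0,0])

```text
t: 16.75
eef_pos: [442.0, -195.4, 76.6]
tcp_rot: [-0.928, 1.57, -0.688]
ft_force: [-2.4, -0.3, 5.9]
opening: 0.146
```

Request:
carry_out([
  [-0.02,0,0],
  [-0.05,0,0],
  [-0.08,0,0],
  [-0.08,0,0],
  [-0.02,0,0],
], grip=[1,1,1,1,1], turn=[0,0,0,0,0])

```text
t: 17.25
eef_pos: [442.8, -195.7, 205.2]
tcp_rot: [-0.787, 1.565, -0.548]
ft_force: [0.4, -1.1, -2.5]
opening: 0.144
```

```bash
python3 - <<'E'
from h import *
plan([(361,269.8,200,103.7),(361,269.8,79.5,103.7)])
E
```

```text
from [ 442.8 -195.7  205.2] 103.7 j6 -2.36 F [ 0.4 -1.1 -2.5] open 13.7
 shift 11 x [0.001, 0.086, 0.006]
 shift 3 x [0.08, -0.001, -0.001]
```

Request:
carry_out([
  [0,0.04,0.016],
  [0,0.08,0.032],
  [0,0.08,0.034],
  [0,0.08,0.034],
  [0,0.08,0.034],
], grip=[1,1,1,1,1], turn=[0,0,0,0,0])

```text
t: 17.75
eef_pos: [471.7, -0.9, 200.8]
tcp_rot: [2.659, 1.57, 2.898]
ft_force: [0.8, -0.6, -1.7]
opening: 0.14
```

Request:
carry_out([
  [0,0.08,0.034],
  [0,0.075,-0.018],
  [0,0.075,-0.018],
  [0,0.075,-0.018],
  [0,0.075,-0.018],
], grip=[1,1,1,1,1], turn=[0,0,0,0,0])

```text
t: 18.25
eef_pos: [407.3, 178.6, 200.8]
tcp_rot: [3.042, 1.57, -3.002]
ft_force: [1.4, 0.3, -2.2]
opening: 0.143
```

Request:
carry_out([
  [0,0.075,-0.018],
  [0,0.075,-0.018],
  [0,0.053,-0.014],
  [0,0,0],
  [0,0,0],
], grip=[1,1,1,1,1], turn=[0,0,0,0,0])

```text
t: 18.75
eef_pos: [359.8, 270.2, 200.8]
tcp_rot: [-2.887, 1.57, -2.646]
ft_force: [-0.4, -0.6, -2.8]
opening: 0.141
```

```bash
python3 - <<'E'
from h import *
p,b,s=cur();z=p[2]-76.6+67;T=cams.read_camera("top");S=cams.read_camera("scene")
for n,I in(("top",T),("scene",S)): print(n,"L",fit(n,I,55,z,p[0]+97,p[1]+27),"XL",fit(n,I,66,71,460,296))
plan([(361,269.8,79.5,103.7)])
E
```

```text
top L (array([447.6, 279.7]), np.float64(19.0)) XL (array([459. , 297.9]), np.float64(18.9))
scene L (array([461.1, 299.3]), np.float64(35.6)) XL (array([463.3, 297.5]), np.float64(19.8))
from [360.5 269.5 201. ] 103.7 j6 -1.31 F [ 0.1 -0.4 -2.8] open 13.6
 shift 3 x [0.081, 0.0, 0.0]
```

Request:
carry_out([
  [0.07,0,0],
  [0.07,0,0],
  [0.05,0,0],
  [0.03,0,0],
  [0.016,0,0],
], grip=[1,1,1,1,1], turn=[0,0,0,0,0])

```text
t: 19.35
eef_pos: [360.4, 269.1, 82.0]
tcp_rot: [-2.907, 1.569, -2.669]
ft_force: [-2.5, -0.1, 3.0]
opening: 0.144
```

Request:
carry_out([
  [0.004,0,0],
  [0,0,0],
], grip=[1,1], turn=[0,0])

```text
t: 19.55
eef_pos: [360.6, 269.7, 81.5]
tcp_rot: [0.284, 1.571, 0.522]
ft_force: [-2.3, 0.2, 2.1]
opening: 0.145
```

Request:
carry_out([
  [0,0,0],
  [0,0,0],
  [0,0,0],
  [0,0,0],
  [-0.08,0,0],
], grip=[0.2,0.2,0.2,0.2,0.2], turn=[0,0,0,0,0])

```text
t: 20.05
eef_pos: [359.1, 269.3, 118.6]
tcp_rot: [-2.893, 1.564, -2.654]
ft_force: [1.1, -0.1, 0.7]
opening: 0.396
```

Request:
carry_out([
  [-0.08,0,0],
  [-0.08,0,0],
  [-0.05,-0.06,0.03],
  [0,-0.08,0.03],
  [0,-0.08,0.03],
], grip=[0,0,0,0,0], turn=[0,0,0,0,0])

```text
t: 20.55
eef_pos: [430.9, 173.0, 227.3]
tcp_rot: [0.033, 1.568, 0.274]
ft_force: [0.3, 0.3, -0.8]
opening: 0.496
```

Request:
carry_out([
  [0,-0.08,0.05],
  [0,-0.08,0.05],
  [0,0,0],
], grip=[0,0,0], turn=[0,0,0])

```text
t: 20.85
eef_pos: [500.8, 104.8, 226.0]
tcp_rot: [-0.441, 1.569, -0.205]
ft_force: [-0.6, 0.2, 0.0]
opening: 0.502
```

```bash
python3 - <<'E'
from h import *
T=cams.read_camera("top");S=cams.read_camera("scene")
for n,I in(("top",T),("scene",S)):
    print(n,"L",fit(n,I,55,71,460,297),"XL",fit(n,I,66,71,460,297))
    for nm,R,z,x,y in(("M",44.5,58,476,58),("S",34,54,665,14)): print(nm,fit(n,I,R,z,x,y))
cv2.imwrite("pics/c9.png",np.hstack([cv2.resize(T[190:310,190:350],(400,300),interpolation=3),cv2.resize(S[270:390,340:500],(400,300),interpolation=3)]))
plan([(384,44.5,140,98)])
E
```

```text
top L (array([464.1, 284.6]), np.float64(21.1)) XL (array([459.2, 295. ]), np.float64(15.4))
M (array([492.6,  44.2]), np.float64(9.8))
S (array([663.2,  13.9]), np.float64(33.6))
scene L (array([462.6, 291. ]), np.float64(21.2)) XL (array([447.5, 290.8]), np.float64(21.7))
M (array([478.4,  59.8]), np.float64(32.4))
S (array([671.2,  15. ]), np.float64(32.4))
from [497.7 107.4 225.8] 103.6 j6 -1.73 F [-1.1 -0.7 -0. ] open 47.0
 turn 1 x 0.0311
 shift 4 x [0.043, -0.023, -0.061]
```

View pics/c9.png

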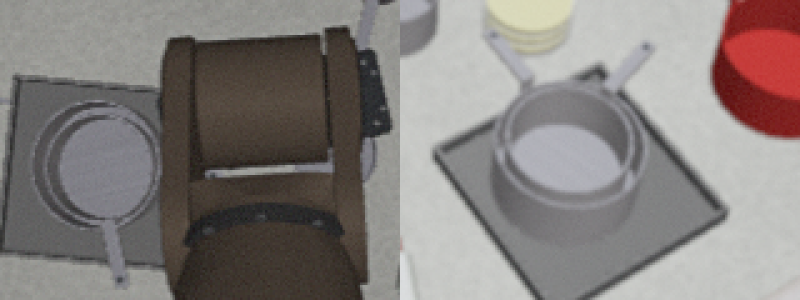

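```bash
python3 - <<'E'
from h import *
h=ray("top",(180+598/4-.4,140+540/3.5-.4),74)
q=h-[475.5,57.6];print(np.degrees(np.arctan2(q[1],q[0])),np.hypot(*q))
plan([(390,45,120,98.2),(390,45,65,98.2)])
E
```

```text
-171.8114405392759 109.07634660414983
from [497.7 107.4 225.8] 103.6 j6 -1.73 F [-1.1 -0.7 -0. ] open 47.0
 turn 1 x 0.03
 shift 4 x [0.053, -0.023, -0.058]
 shift 2 x [0.055, -0.0, 0.0]
```

Request:
carry_out([
  [0,0,0],
  [0.053,-0.023,-0.058],
  [0.053,-0.023,-0.058],
  [0.053,-0.023,-0.058],
  [0.053,-0.023,-0.058],
], grip=[0,0,0,0,0], turn=[0.03,0,0,0,0])

```text
t: 21.45
eef_pos: [387.5, 46.4, 119.8]
tcp_rot: [-0.004, 1.57, 0.143]
ft_force: [0.6, -0.4, -0.4]
opening: 0.497
```

Request:
carry_out([
  [0,0,0],
  [0,0,0],
], grip=[0,0], turn=[0,0])

```text
t: 21.65
eef_pos: [389.2, 46.3, 120.4]
tcp_rot: [2.546, 1.57, 2.691]
ft_force: [1.1, -0.9, 0.0]
opening: 0.502
```

```bash
python3 - <<'E'
from h import *
plan([(390,45,66.5,98.2)]);print(cur()[2]['joints'],cur()[2]['tcp_rot'])
S=cams.read_camera("scene");print(fit("scene",S,44.5,58,478,60))
E
```

```text
from [389.2  46.3 120.4] 98.3 j6 -1.77 F [ 1.1 -0.9  0. ] open 47.7
 shift 2 x [0.054, -0.001, 0.001]
[-5.04903650e-02  3.50577926e-01  2.22258375e+00  2.43825440e-04
  5.68741820e-01 -1.76693813e+00] [2.5459309  1.57045889 2.69137688]
(array([478.5,  59.7]), np.float64(32.4))
```

Request:
carry_out([
  [0.05,-0.002,0.002],
  [0.04,0,0],
  [0.018,0,0],
  [0,0,0],
  [0,0,0],
], grip=[0,0,0,0,0], turn=[0,0,0,0,0])

```text
t: 22.2
eef_pos: [391.2, 45.2, 66.7]
tcp_rot: [-0.075, 1.57, 0.07]
ft_force: [-0.8, 0.3, -0.7]
opening: 0.502
```

Request:
carry_out([
  [0,0,0],
  [0,0,0],
  [0,0,0],
  [0,0,0],
  [0,0,0],
], grip=[1,1,1,1,1], turn=[0,0,0,0,0])

```text
t: 22.7
eef_pos: [390.7, 44.9, 66.3]
tcp_rot: [0.002, 1.57, 0.147]
ft_force: [1.6, 0.1, 0.0]
opening: 0.144
```

Request:
carry_out([
  [0,0,0],
  [0,0,0],
  [0,0,0],
], grip=[1,1,1], turn=[0,0,0])

```text
t: 23.0
eef_pos: [390.6, 44.9, 66.2]
tcp_rot: [1.888, 1.571, 2.033]
ft_force: [-1.2, -0.6, 3.3]
opening: 0.144
```

```bash
python3 - <<'E'
from h import *
plan([(390,45,66.5,98.2)])
for n in("scene","top"): print(fit(n,cams.read_camera(n),44.5,58,477,59))
E
```

```text
from [390.6  44.9  66.2] 98.3 j6 -1.77 F [-1.2 -0.6  3.3] open 13.7
 shift 1 x [-0.001, 0.0, -0.001]
(array([478.2,  60.5]), np.float64(32.6))
(array([474.6,  58.6]), np.float64(30.9))
```

Request:
carry_out([
  [-0.02,0,0],
  [-0.05,0,0],
  [-0.07,0,0],
  [-0.07,0,0],
  [-0.02,0,0],
], grip=[1,1,1,1,1], turn=[0,0,0,0,0])

```text
t: 23.6
eef_pos: [391.3, 44.9, 183.7]
tcp_rot: [-0.17, 1.567, -0.025]
ft_force: [0.2, 0.1, -2.2]
opening: 0.146
```

```bash
python3 - <<'E'
from h import *
plan([(452.2,-181.3,181,98.3),(452.2,-181.3,71.7,98.3)])
E
```

```text
from [391.3  44.9 183.7] 98.3 j6 -1.77 F [ 0.2  0.1 -2.2] open 13.8
 shift 6 x [0.001, -0.078, 0.009]
 shift 3 x [0.073, 0.001, 0.0]
```

Request:
carry_out([
  [0,-0.04,0.005],
  [0,-0.07,0.008],
  [0,-0.07,0.008],
  [0,-0.07,0.008],
  [0,-0.07,0.008],
], grip=[1,1,1,1,1], turn=[0,0,0,0,0])

```text
t: 24.1
eef_pos: [432.0, -112.1, 180.9]
tcp_rot: [2.429, 1.57, 2.574]
ft_force: [1.0, 0.8, -1.6]
opening: 0.145
```

Request:
carry_out([
  [0,-0.07,0.008],
  [0,-0.05,0.006],
  [0,-0.028,0.003],
  [0,0,0],
  [0,0,0],
], grip=[1,1,1,1,1], turn=[0,0,0,0,0])

```text
t: 24.6
eef_pos: [450.7, -182.0, 180.8]
tcp_rot: [2.294, 1.57, 2.439]
ft_force: [0.3, -0.8, -1.5]
opening: 0.145
```

```bash
python3 - <<'E'
from h import *
plan([(452.2,-181.3,71.7,98.3)])
p=cur()[0];z=p[2]-66.2+58
for n,o in(("scene",(87.6,15.6)),("top",(84,13.7))): print(fit(n,cams.read_camera(n),44.5,z,p[0]+o[0],p[1]+o[1]))
E
```

```text
from [ 450.7 -182.   180.8] 98.3 j6 -2.24 F [ 0.3 -0.8 -1.5] open 13.8
 shift 3 x [0.073, 0.0, 0.001]
(array([ 538.4, -162.8]), np.float64(28.7))
(array([ 535. , -169.2]), np.float64(27.4))
```

Request:
carry_out([
  [0.06,0,0.003],
  [0.07,0,0],
  [0.05,0,0],
  [0.024,0,0],
  [0.014,0,0],
], grip=[1,1,1,1,1], turn=[0,0,0,0,0])

```text
t: 25.2
eef_pos: [452.6, -181.8, 71.6]
tcp_rot: [2.379, 1.57, 2.525]
ft_force: [-1.2, 1.1, 0.5]
opening: 0.147
```

Request:
carry_out([
  [0,0,0],
  [0,0,0],
  [0,0,0],
  [0,0,0],
  [0,0,0],
], grip=[1,0.2,0.2,0.2,0.2], turn=[0,0,0,0,0])

```text
t: 25.7
eef_pos: [452.9, -182.6, 72.6]
tcp_rot: [-0.553, 1.57, -0.408]
ft_force: [0.0, -0.6, -0.3]
opening: 0.387
```

Request:
carry_out([
  [-0.08,0,0],
  [-0.08,0,0],
  [-0.08,0,0],
  [-0.08,0,0],
  [0,0,0],
], grip=[0.2,-1,-1,-1,-1], turn=[0,0,0,0,0])

```text
t: 26.2
eef_pos: [454.1, -183.3, 236.9]
tcp_rot: [-0.651, 1.562, -0.506]
ft_force: [0.7, -0.8, -0.7]
opening: 0.679
```

```bash
python3 - <<'E'
from h import *
for n in("scene","top"): print(fit(n,cams.read_camera(n),44.5,63,538,-167))
plan([(507,-385.7,230,85.3),(507,-385.7,167,85.3)])
E
```

```text
(array([ 539.5, -165.3]), np.float64(27.5))
(array([ 534.5, -162.5]), np.float64(28.5))
from [ 452.6 -182.5  232.7] 98.3 j6 -2.23 F [-0.6 -0.1 -0.5] open 72.2
 turn 2 x 0.0361
 shift 5 x [0.001, -0.079, 0.028]
 shift 2 x [0.063, -0.001, 0.001]
```

Request:
carry_out([
  [0,0,0],
  [0,0,0],
], grip=[-1,-1], turn=[0.0361,0.0361])

```text
t: 26.5
eef_pos: [452.1, -182.3, 230.7]
tcp_rot: [2.676, 1.568, 2.59]
ft_force: [0.3, -0.1, -0.8]
opening: 0.932
```

Request:
carry_out([
  [0,-0.079,0.028],
  [0,-0.079,0.028],
  [0,-0.079,0.028],
  [0,-0.079,0.028],
  [0,-0.079,0.028],
], grip=[-1,-1,-1,-1,-1], turn=[0,0,0,0,0])

```text
t: 27.0
eef_pos: [506.1, -386.5, 229.9]
tcp_rot: [2.419, 1.568, 2.337]
ft_force: [1.0, -0.9, 1.0]
opening: 0.999
```

Request:
carry_out([
  [0,0,0],
  [0,0,0],
], grip=[-1,-1], turn=[0,0])

```text
t: 27.2
eef_pos: [505.6, -385.2, 229.7]
tcp_rot: [2.414, 1.567, 2.331]
ft_force: [-0.8, 0.2, -0.0]
opening: 0.996
```

```bash
python3 - <<'E'
from h import *
plan([(507,-385.7,167,85.3)])
for n in("scene","top"): print(fit(n,cams.read_camera(n),44.5,63,538,-167))
E
```

```text
from [ 505.6 -385.2  229.7] 85.2 j6 -2.24 F [-0.8  0.2 -0. ] open 94.7
 shift 2 x [0.063, -0.0, 0.001]
(array([ 539.6, -165.6]), np.float64(27.6))
(array([ 534.4, -162.5]), np.float64(29.4))
```

```bash
python3 - <<'E'
from h import *
T=cams.read_camera("top");S=cams.read_camera("scene")
for n,I in(("top",T),("scene",S)):
    print(n,"plate",fit(n,I,75,5,537,-167,8),"inner",fit(n,I,42,63,537,-167,10),"outer",fit(n,I,43.5,63,537,-167,10), "floor",fit(n,I,42,9,537,-167,10))
cv2.imwrite("pics/c10.png",np.hstack([cv2.resize(T[180:280,360:460],(400,400),interpolation=3),cv2.resize(S[180:280,220:320],(400,400),interpolation=3)]))
E
```

```text
top plate (array([ 536.2, -168.8]), np.float64(19.0)) inner (array([ 536.7, -167.7]), np.float64(32.5)) outer (array([ 536.7, -167.6]), np.float64(31.3)) floor (array([ 535.9, -166.1]), np.float64(29.6))
scene plate (array([ 539.8, -164.4]), np.float64(14.5)) inner (array([ 539.7, -165.6]), np.float64(27.9)) outer (array([ 540.1, -165.5]), np.float64(28.2)) floor (array([ 539.6, -165.4]), np.float64(23.8))
```

View pics/c10.png

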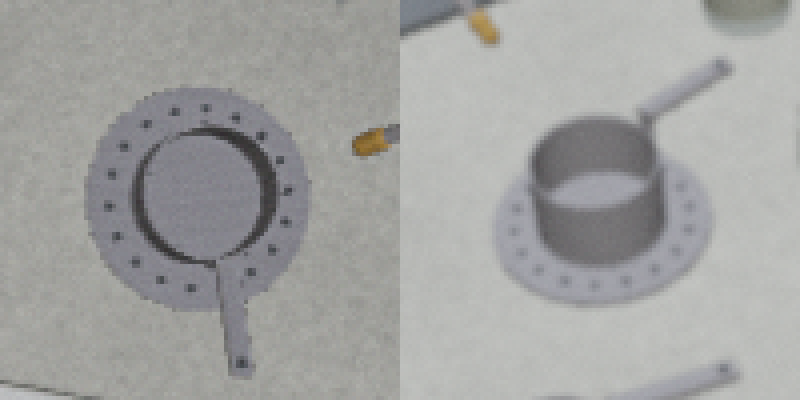

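Request:
carry_out([
  [0.044,0,0.002],
  [0.044,0,0],
  [0.036,0,0],
  [0,0,0],
], grip=[-1,-1,-1,-1], turn=[0,0,0,0])

```text
t: 27.8
eef_pos: [506.7, -383.7, 168.2]
tcp_rot: [2.439, 1.567, 2.358]
ft_force: [-0.4, -0.5, 0.1]
opening: 0.997
```

Request:
carry_out([
  [0,0,0],
  [0,0,0],
  [0,0,0],
  [0,0,0],
  [0,0,0],
], grip=[1,1,1,1,1], turn=[0,0,0,0,0])

```text
t: 28.3
eef_pos: [507.5, -383.9, 170.9]
tcp_rot: [1.343, 1.569, 1.262]
ft_force: [1.5, 10.0, 4.7]
opening: 0.639
```

Request:
carry_out([
  [0,0,0],
  [0,0,0],
  [0,0,0],
  [0,0,0],
  [0,0,0],
], grip=[1,1,1,1,1], turn=[0,0,0,0,0])

```text
t: 28.8
eef_pos: [507.8, -385.6, 170.8]
tcp_rot: [-0.621, 1.569, -0.703]
ft_force: [3.2, -0.5, 5.6]
opening: 0.462
```

Request:
carry_out([
  [0,0,0],
  [0,0,0],
  [0,0,0],
  [0,0,0],
  [0,0,0],
], grip=[1,1,1,1,1], turn=[0,0,0,0,0])

```text
t: 29.3
eef_pos: [507.8, -385.6, 170.8]
tcp_rot: [-0.595, 1.569, -0.677]
ft_force: [4.5, -1.1, 5.7]
opening: 0.464
```

Request:
carry_out([
  [0,0,0],
  [0,0,0],
  [0,0,0],
], grip=[1,1,1], turn=[0,0,0])

```text
t: 29.6
eef_pos: [507.8, -385.6, 170.8]
tcp_rot: [-0.602, 1.569, -0.683]
ft_force: [4.8, -1.5, 6.1]
opening: 0.461
```

Request:
carry_out([
  [0,0,0],
  [0,0,0],
  [0,0,0],
  [0,0,0],
  [0,0,0],
], grip=[-1,-1,-1,-1,-1], turn=[0,0,0,0,0])

```text
t: 30.1
eef_pos: [506.5, -384.3, 169.8]
tcp_rot: [2.357, 1.568, 2.275]
ft_force: [0.7, -0.6, -0.2]
opening: 0.827
```

Request:
carry_out([
  [0,0,0],
  [-0.06,0,0],
  [-0.06,0,0],
  [0,0,0],
], grip=[-1,-1,-1,-1], turn=[0,0,0,0])

```text
t: 30.5
eef_pos: [508.0, -386.1, 233.7]
tcp_rot: [-0.694, 1.565, -0.776]
ft_force: [0.6, -0.2, 0.0]
opening: 0.999
```

```bash
python3 - <<'E'
from h import *
plan([(452.9,-182.6,225,98.3),(452.9,-182.6,71.5,98.3)])
E
```

```text
from [ 508.  -386.1  233.7] 85.3 j6 -2.24 F [ 0.6 -0.2  0. ] open 94.9
 turn 2 x -0.0362
 shift 5 x [0.003, 0.084, -0.01]
 shift 4 x [0.077, -0.0, -0.0]
```

Request:
carry_out([
  [0,0,0],
  [0,0,0],
], grip=[0,0], turn=[-0.0362,-0.0362])

```text
t: 30.7
eef_pos: [506.9, -385.1, 229.4]
tcp_rot: [2.322, 1.57, 2.471]
ft_force: [-0.7, 0.5, -0.4]
opening: 0.885
```

Request:
carry_out([
  [0.003,0.084,-0.01],
  [0.003,0.084,-0.01],
  [0.003,0.084,-0.01],
  [0.003,0.084,-0.01],
  [0.003,0.084,-0.01],
], grip=[0,0,0,0,0], turn=[0,0,0,0,0])

```text
t: 31.2
eef_pos: [450.9, -179.5, 221.8]
tcp_rot: [2.476, 1.57, 2.621]
ft_force: [1.4, 0.7, 0.6]
opening: 0.515
```

Request:
carry_out([
  [0,0,0],
  [0,0,0],
], grip=[0,0], turn=[0,0])

```text
t: 31.4
eef_pos: [452.0, -180.6, 222.4]
tcp_rot: [2.835, 1.571, 2.982]
ft_force: [0.7, -0.5, -0.6]
opening: 0.499
```

```bash
python3 - <<'E'
from h import *
plan([(452.9,-182.6,71.5,98.3)])
T=cams.read_camera("top");S=cams.read_camera("scene")
for n,I in(("top",T),("scene",S)): print(n,"S",fit(n,I,34,54,667,14),"L",fit(n,I,55,71,461,297,8),"Lin",fit(n,I,52.5,71,461,297,8),"Lfl",fit(n,I,52.5,13,461,297,8),"XLin",fit(n,I,64.5,71,461,297,6))
E
```

```text
from [ 452.  -180.6  222.4] 98.4 j6 -2.23 F [ 0.7 -0.5 -0.6] open 47.4
 shift 4 x [0.075, -0.001, 0.0]
top S (array([663.2,  14. ]), np.float64(33.8)) L (array([465.3, 287.4]), np.float64(18.9)) Lin (array([457.9, 292.8]), np.float64(17.7)) Lfl (array([457.2, 295.6]), np.float64(19.4)) XLin (array([459.6, 295.4]), np.float64(16.2))
scene S (array([671.2,  14.9]), np.float64(31.8)) L (array([462.7, 291. ]), np.float64(20.6)) Lin (array([462.8, 296. ]), np.float64(21.7)) Lfl (array([457.6, 295.1]), np.float64(18.2)) XLin (array([448.5, 290.8]), np.float64(23.1))
```

```bash
python3 - <<'E'
from h import *
T=cams.read_camera("top");S=cams.read_camera("scene")
cv2.imwrite("pics/c11.png",np.hstack([cv2.resize(T[210:310,180:280],(400,400),interpolation=3),cv2.resize(S[280:380,350:450],(400,400),interpolation=3)]))
E
```

```text
(no output)
```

View pics/c11.png

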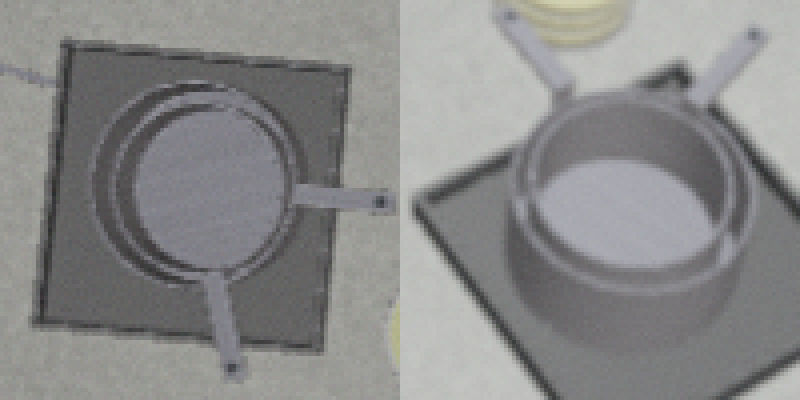

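```bash
python3 - <<'E'
from h import *
f=lambda x,y,z:ray("top",(180+x/4-.4,210+y/4-.4),z)
print("XL",f(199,183.5,71),"L",f(203.5,187,71))
for a in((111,187),(296,187),(203,93),(203,280)):print(f(*a,71))
# overlay predictions for L at candidates, in crop px
t=np.linspace(0,2*np.pi,4,endpoint=False)
for c in((458.4,296.8),(458,293),):
  for n,o,ad in(("top",(180,210),(0,0)),("scene",(350,280),(2.5,2.6))):
    t=np.linspace(0,2*np.pi,360);q=proj(n,np.c_[c[0]+ad[0]+55*np.cos(t),c[1]+ad[1]+55*np.sin(t),71+0*t]);q=(q-o+.4)*4
    print(c,n,q.min(0).round(),q.max(0).round())
E
```

```text
XL [460.35205436 293.76298904] L [458.18983291 290.87848867]
[457.46452145 349.26282808]
[458.90008363 232.6401344 ]
[517.34012507 292.50180626]
[399.94721346 289.95788822]
(458.4, 296.8) top [107.  99.] [281. 274.]
(458.4, 296.8) scene [132. 103.] [337. 275.]
(458, 293) top [113. 100.] [287. 275.]
(458, 293) scene [128.  98.] [333. 269.]
```

Request:
carry_out([
  [0.08,-0.004,0.002],
  [0.08,0,0],
  [0.08,0,0],
  [0.06,0,0],
  [0,0,0],
], grip=[0,0,0,0,0], turn=[0,0,0,0,0])

```text
t: 32.1
eef_pos: [452.0, -182.8, 69.4]
tcp_rot: [2.467, 1.564, 2.611]
ft_force: [-0.0, -1.0, 0.9]
opening: 0.5
```

Request:
carry_out([
  [0,0,0],
  [0,0,0],
  [0,0,0],
  [0,0,0],
  [0,0,0],
], grip=[1,1,1,1,1], turn=[0,0,0,0,0])

```text
t: 32.6
eef_pos: [453.6, -182.9, 73.3]
tcp_rot: [-0.614, 1.57, -0.468]
ft_force: [-1.2, -0.5, 3.6]
opening: 0.143
```

Request:
carry_out([
  [0,0,0],
  [0,0,0],
  [0,0,0],
], grip=[1,1,1], turn=[0,0,0])

```text
t: 32.9
eef_pos: [453.4, -183.0, 73.1]
tcp_rot: [-0.8, 1.57, -0.654]
ft_force: [-1.9, -0.9, 8.1]
opening: 0.144
```

Request:
carry_out([
  [-0.02,0,0],
  [-0.05,0,0],
  [-0.08,0,0],
  [-0.08,0,0],
  [-0.03,0,0],
], grip=[1,1,1,1,1], turn=[0,0,0,0,0])

```text
t: 33.4
eef_pos: [454.0, -183.1, 206.6]
tcp_rot: [-0.64, 1.566, -0.494]
ft_force: [-0.0, 0.3, -1.7]
opening: 0.148
```

```bash
python3 - <<'E'
from h import *
plan([(480,40,205,98.3),(412.5,362.6,205,98.3)])
E
```

```text
from [ 454.  -183.1  206.6] 98.4 j6 -2.24 F [-0.   0.3 -1.7] open 14.0
 shift 5 x [0.001, 0.087, 0.023]
 shift 8 x [-0.0, 0.082, -0.005]
```

Request:
carry_out([
  [0,0.04,0.01],
  [0,0.08,0.021],
  [0,0.08,0.021],
  [0,0.08,0.021],
  [0,0.08,0.021],
], grip=[1,1,1,1,1], turn=[0,0,0,0,0])

```text
t: 33.9
eef_pos: [473.5, 3.7, 203.2]
tcp_rot: [0.2, 1.571, 0.346]
ft_force: [1.2, -1.5, -2.1]
opening: 0.146
```

Request:
carry_out([
  [0,0.08,0.021],
  [0,0.08,-0.005],
  [0,0.08,-0.005],
  [0,0.08,-0.005],
  [0,0.08,-0.005],
], grip=[1,1,1,1,1], turn=[0,0,0,0,0])

```text
t: 34.4
eef_pos: [444.4, 201.6, 203.2]
tcp_rot: [1.178, 1.571, 1.323]
ft_force: [0.8, -0.1, -2.1]
opening: 0.145
```

Request:
carry_out([
  [0,0.08,-0.005],
  [0,0.08,-0.005],
  [0,0.08,-0.005],
  [0,0.08,-0.005],
  [0,0.011,0],
], grip=[1,1,1,1,1], turn=[0,0,0,0,0])

```text
t: 34.9
eef_pos: [410.0, 365.5, 203.1]
tcp_rot: [1.304, 1.57, 1.453]
ft_force: [0.1, -0.6, -2.3]
opening: 0.146
```

Request:
carry_out([
  [0,0,0],
  [0,0,0],
  [0,0,0],
  [0,0,0],
  [0,0,0],
], grip=[1,1,1,1,1], turn=[0.046,0.046,0.046,0.046,0.046])

```text
t: 35.4
eef_pos: [411.2, 361.8, 203.0]
tcp_rot: [-2.197, 1.57, -2.78]
ft_force: [0.3, 0.1, -1.6]
opening: 0.143
```

Request:
carry_out([
  [0,0,0],
  [0,0,0],
  [0,0,0],
  [0,0,0],
  [0,0,0],
], grip=[1,1,1,1,1], turn=[0.046,0.046,0.046,0,0])

```text
t: 35.9
eef_pos: [411.3, 362.0, 202.9]
tcp_rot: [2.055, 1.571, 1.049]
ft_force: [0.1, -0.1, -1.7]
opening: 0.142
```

```bash
python3 - <<'E'
from h import *
p,b,s=cur();r=np.radians(b);c=p[:2]-85*np.array([np.cos(r+np.pi/2),np.sin(r+np.pi/2)]);z=p[2]-73.1+63
S=cams.read_camera("scene");T=cams.read_camera("top")
print("FK centre",c,"scene",fit("scene",S,44.5,z,c[0]+2,c[1]+4),"top",fit("top",T,44.5,z,c[0]+1,c[1]+3))
plan([(412.5,362.6,81.1,32.1)])
E
```

```text
FK centre [456.7811105  290.17253077] scene (array([458.5, 293.1]), np.float64(35.8)) top (array([462.2, 279.8]), np.float64(19.9))
from [411.3 362.1 202.8] 32.3 j6 0.04 F [ 0.7 -0.1 -1.2] open 13.4
 shift 3 x [0.081, 0.001, 0.0]
```

Request:
carry_out([
  [0.06,0.005,-0.001],
  [0.08,0,0],
  [0.05,0,0],
  [0.03,0,0],
  [0.014,0,0],
], grip=[1,1,1,1,1], turn=[0,0,0,0,0])

```text
t: 36.5
eef_pos: [412.8, 363.7, 84.3]
tcp_rot: [-1.547, 1.569, -2.555]
ft_force: [-0.5, 0.5, -2.2]
opening: 0.148
```

Request:
carry_out([
  [0.006,0,0],
  [0,0,0],
], grip=[1,1], turn=[0,0])

```text
t: 36.7
eef_pos: [413.4, 364.2, 83.0]
tcp_rot: [1.637, 1.57, 0.628]
ft_force: [-0.1, 0.3, -1.6]
opening: 0.139
```

Request:
carry_out([
  [0.004,0,0],
  [0,0,0],
  [0,0,0],
], grip=[1,1,1], turn=[0,0,0])

```text
t: 37.0
eef_pos: [413.6, 364.5, 81.5]
tcp_rot: [1.682, 1.569, 0.672]
ft_force: [-0.2, 2.9, 3.9]
opening: 0.145
```

Request:
carry_out([
  [0,0,0],
  [0,0,0],
  [0,0,0],
  [0,0,0],
  [-0.08,0,0],
], grip=[0.2,0.2,0.2,0.2,0.2], turn=[0,0,0,0,0])

```text
t: 37.5
eef_pos: [411.6, 362.8, 117.4]
tcp_rot: [-1.529, 1.563, -2.54]
ft_force: [0.6, 0.4, 0.1]
opening: 0.399
```

Request:
carry_out([
  [-0.09,0,0],
  [-0.09,0,0],
  [0,0,0],
  [0,0,0],
  [0,0,0],
], grip=[0,0,0,0,0], turn=[-0.047,-0.047,-0.047,-0.047,-0.047])

```text
t: 38.0
eef_pos: [413.1, 364.0, 211.0]
tcp_rot: [0.827, 1.57, 0.56]
ft_force: [-1.7, 0.5, 0.9]
opening: 0.5
```

```bash
python3 - <<'E'
from h import *
S=cams.read_camera("scene");T=cams.read_camera("top")
for n,I in(("scene",S),("top",T)): print(n,"S",fit(n,I,34,54,667,14),"M",fit(n,I,44.5,71,460,293,8))
h=ray("top",(180+611/4-.4,140+263/3.5-.4),70);q=h-[663.3,14];print(np.degrees(np.arctan2(q[1],q[0])),np.hypot(*q))
ph=np.arctan2(q[1],q[0]);g=np.array([663.3,14])+85*np.array([np.cos(ph),np.sin(ph)]);print(g);jaw=np.degrees(ph)-90
plan([(*g,180,jaw),(*g,62.5,jaw)])
E
```

```text
scene S (array([671.3,  15. ]), np.float64(31.7)) M (array([458.8, 294.4]), np.float64(15.8))
top S (array([663.2,  14. ]), np.float64(33.2)) M (array([457.4, 295.2]), np.float64(16.0))
167.26740478161116 99.61837548155086
[580.39020806  32.73409727]
from [413.1 364.  210.6] 74.5 j6 -0.7 F [-0.1 -0.1 -0.9] open 47.1
 turn 1 x -0.0152
 shift 9 x [0.007, -0.064, 0.052]
 shift 3 x [0.078, 0.001, 0.001]
```

Request:
carry_out([
  [0,0,0],
  [0.007,-0.064,0.053],
  [0.007,-0.064,0.053],
  [0.007,-0.064,0.053],
  [0.007,-0.064,0.053],
], grip=[0,0,0,0,0], turn=[-0.0152,0,0,0,0])

```text
t: 38.6
eef_pos: [488.5, 214.3, 196.4]
tcp_rot: [3.133, 1.571, 2.904]
ft_force: [0.7, 1.0, 0.6]
opening: 0.498
```

Request:
carry_out([
  [0.007,-0.064,0.053],
  [0.007,-0.064,0.053],
  [0.007,-0.064,0.053],
  [0.007,-0.064,0.053],
  [0.007,-0.064,0.053],
], grip=[0,0,0,0,0], turn=[0,0,0,0,0])

```text
t: 39.1
eef_pos: [582.1, 28.5, 178.9]
tcp_rot: [2.782, 1.571, 2.552]
ft_force: [1.3, -0.1, -0.2]
opening: 0.502
```

Request:
carry_out([
  [0,0,0],
  [0,0,0],
], grip=[0,0], turn=[0,0])

```text
t: 39.3
eef_pos: [581.5, 29.5, 178.6]
tcp_rot: [3.102, 1.57, 2.872]
ft_force: [0.2, -0.3, -0.2]
opening: 0.501
```

```bash
python3 - <<'E'
from h import *
plan([(582.5,33,62.5,77.3)])
S=cams.read_camera("scene");print(fit("scene",S,34,54,670,14))
E
```

```text
from [581.5  29.5 178.6] 76.8 j6 -1.4 F [ 0.2 -0.3 -0.2] open 47.6
 turn 1 x -0.0026
 shift 3 x [0.077, 0.002, 0.0]
(array([671.1,  15.1]), np.float64(32.2))
```

Request:
carry_out([
  [0.08,0.007,0.001],
  [0.08,0,0],
  [0.05,0,0],
  [0.02,0,0],
  [0,0,0],
], grip=[0,0,0,0,0], turn=[-0.0026,0,0,0,0])

```text
t: 39.85
eef_pos: [582.3, 34.5, 63.5]
tcp_rot: [-3.058, 1.569, 3.009]
ft_force: [-0.6, -0.2, 0.5]
opening: 0.498
```

Request:
carry_out([
  [0,0,0],
  [0,0,0],
  [0,0,0],
  [0,0,0],
  [0,0,0],
], grip=[1,1,1,1,1], turn=[0,0,0,0,0])

```text
t: 40.35
eef_pos: [583.0, 33.4, 64.6]
tcp_rot: [0.223, 1.57, 0.006]
ft_force: [0.6, 0.3, 0.5]
opening: 0.143
```

Request:
carry_out([
  [0,0,0],
  [0,0,0],
  [0,0,0],
], grip=[1,1,1], turn=[0,0,0])

```text
t: 40.65
eef_pos: [582.8, 33.6, 64.3]
tcp_rot: [1.777, 1.571, 1.561]
ft_force: [-2.0, 1.0, 3.7]
opening: 0.148
```

Request:
carry_out([
  [-0.02,0,0],
  [-0.05,0,0],
  [-0.07,0,0],
  [-0.07,0,0],
  [-0.02,0,0],
], grip=[1,1,1,1,1], turn=[0,0,0,0,0])

```text
t: 41.15
eef_pos: [583.9, 33.4, 182.9]
tcp_rot: [0.165, 1.566, -0.052]
ft_force: [0.7, -0.3, -2.1]
opening: 0.142
```

```bash
python3 - <<'E'
from h import *
p,b,s=cur();z=p[2]-62.5+54
print(fit("scene",cams.read_camera("scene"),34,z,p[0]+87,p[1]-18))
plan([(453.5,-150.5,180,77.3)])
E
```

```text
(array([674.2,  18.8]), np.float64(28.3))
from [583.8  33.4 182.6] 77.6 j6 -1.41 F [ 0.   0.6 -0.4] open 13.8
 turn 1 x 0.0017
 shift 5 x [0.001, -0.083, -0.035]
```

Request:
carry_out([
  [0,-0.035,-0.015],
  [0,-0.07,-0.03],
  [0,-0.07,-0.03],
  [0,-0.07,-0.03],
  [0,-0.07,-0.03],
], grip=[1,1,1,1,1], turn=[0,0,0,0,0])

```text
t: 41.7
eef_pos: [480.7, -107.0, 177.5]
tcp_rot: [3.022, 1.568, 2.805]
ft_force: [0.2, -0.8, -1.7]
opening: 0.145
```

Request:
carry_out([
  [0,-0.07,-0.03],
  [0,-0.03,-0.01],
  [0,0,0],
  [0,0,0],
], grip=[1,1,1,1], turn=[0,0,0,0])

```text
t: 42.1
eef_pos: [452.1, -150.5, 178.2]
tcp_rot: [2.83, 1.569, 2.612]
ft_force: [-0.7, -0.1, -0.7]
opening: 0.145
```

```bash
python3 - <<'E'
from h import *
p,b,s=cur();z=p[2]-64.3+54
for n in("scene","top"):
    I=cams.read_camera(n);print(n,"out",fit(n,I,34,z,538,-167),"in",fit(n,I,31.5,z,538,-167))
plan([(453,-150.8,70,77.6)])
E
```

```text
scene out (array([ 542.2, -163.5]), np.float64(26.4)) in (array([ 541. , -163.6]), np.float64(24.3))
top out (array([ 537.4, -168.8]), np.float64(23.6)) in (array([ 539.6, -167.8]), np.float64(24.5))
from [ 452.8 -149.8  178.5] 77.6 j6 -1.81 F [-0.1  0.7 -1.1] open 13.6
 shift 3 x [0.072, -0.001, 0.0]
```

Request:
carry_out([
  [0.06,-0.002,-0.004],
  [0.07,0,0],
  [0.05,0,0],
  [0.024,0,0],
  [0.013,0,0],
], grip=[1,1,1,1,1], turn=[0,0,0,0,0])

```text
t: 42.7
eef_pos: [450.4, -149.9, 69.2]
tcp_rot: [2.86, 1.568, 2.645]
ft_force: [-10.1, 1.4, 14.5]
opening: 0.143
```

Request:
carry_out([
  [0,0,0],
  [0,0,0],
  [0,0,0],
  [0,0,0],
  [0,0,0],
], grip=[1,0.2,0.2,0.2,0.2], turn=[0,0,0,0,0])

```text
t: 43.2
eef_pos: [450.9, -151.0, 71.0]
tcp_rot: [-0.15, 1.57, -0.366]
ft_force: [-0.0, -0.3, -0.2]
opening: 0.383
```

Request:
carry_out([
  [-0.08,0,0],
  [-0.08,0,0],
  [-0.08,0,0],
  [-0.08,0,0],
  [0,0,0],
], grip=[0.2,-1,-1,-1,-1], turn=[0,0,0,0,0])

```text
t: 43.7
eef_pos: [452.1, -151.6, 235.3]
tcp_rot: [-0.239, 1.562, -0.455]
ft_force: [-0.2, -1.0, -0.8]
opening: 0.678
```

```bash
python3 - <<'E'
from h import *
for n in("scene","top"):
    I=cams.read_camera(n);print(n,"out",fit(n,I,34,59,538,-167),"in",fit(n,I,31.5,59,538,-167))
plan([(507.5,-385.5,230,85.3),(507.5,-385.5,168,85.3)])
E
```

```text
scene out (array([ 539.3, -164.1]), np.float64(24.1)) in (array([ 539.8, -164.9]), np.float64(24.4))
top out (array([ 535.3, -168.4]), np.float64(25.0)) in (array([ 539.6, -155. ]), np.float64(26.9))
from [ 450.7 -150.9  231.2] 77.6 j6 -1.82 F [-0.1  0.1 -0.4] open 72.4
 turn 1 x -0.0428
 shift 6 x [0.0, -0.076, 0.025]
 shift 2 x [0.063, -0.001, 0.001]
```

Centred (both cameras within about 1 mm of the plate). On to the gun.

Request:
carry_out([
  [0,0,0],
  [0,-0.076,0.025],
  [0,-0.076,0.025],
  [0,-0.076,0.025],
  [0,-0.076,0.025],
], grip=[-1,-1,-1,-1,-1], turn=[-0.0428,0,0,0,0])

```text
t: 44.3
eef_pos: [487.8, -307.8, 228.7]
tcp_rot: [2.502, 1.568, 2.42]
ft_force: [0.2, 1.0, -0.4]
opening: 1.0
```

Request:
carry_out([
  [0,-0.076,0.025],
  [0,-0.076,0.025],
  [0,0,0],
  [0,0,0],
], grip=[-1,-1,-1,-1], turn=[0,0,0,0])

```text
t: 44.7
eef_pos: [506.1, -384.4, 228.2]
tcp_rot: [2.415, 1.567, 2.332]
ft_force: [-0.5, 0.2, -0.5]
opening: 0.996
```

```bash
python3 - <<'E'
from h import *
plan([(507.5,-385.5,168,85.3)])
E
```

```text
from [ 506.1 -384.4  228.2] 85.2 j6 -2.24 F [-0.5  0.2 -0.5] open 94.6
 shift 2 x [0.06, -0.001, 0.001]
```

Request:
carry_out([
  [0.044,-0.002,0.002],
  [0.044,0,0],
  [0.032,0,0],
  [0,0,0],
], grip=[-1,-1,-1,-1], turn=[0,0,0,0])

```text
t: 45.1
eef_pos: [506.8, -383.4, 168.0]
tcp_rot: [2.436, 1.566, 2.356]
ft_force: [0.8, -0.1, 0.2]
opening: 0.997
```

Request:
carry_out([
  [0,0,0],
  [0,0,0],
  [0,0,0],
  [0,0,0],
  [0,0,0],
], grip=[1,1,1,1,1], turn=[0,0,0,0,0])

```text
t: 45.6
eef_pos: [507.9, -384.1, 171.3]
tcp_rot: [1.458, 1.569, 1.376]
ft_force: [2.5, 9.8, 3.8]
opening: 0.637
```

Request:
carry_out([
  [0,0,0],
  [0,0,0],
  [0,0,0],
  [0,0,0],
  [0,0,0],
], grip=[1,1,1,1,1], turn=[0,0,0,0,0])

```text
t: 46.1
eef_pos: [508.2, -385.5, 171.2]
tcp_rot: [-0.492, 1.569, -0.573]
ft_force: [4.2, 0.2, 2.9]
opening: 0.463
```

Request:
carry_out([
  [0,0,0],
  [0,0,0],
  [0,0,0],
  [0,0,0],
  [0,0,0],
], grip=[1,1,1,1,1], turn=[0,0,0,0,0])

```text
t: 46.6
eef_pos: [508.2, -385.6, 171.2]
tcp_rot: [-0.47, 1.569, -0.552]
ft_force: [4.2, 1.0, 4.1]
opening: 0.463
```

Request:
carry_out([
  [0,0,0],
  [0,0,0],
  [0,0,0],
], grip=[1,1,1], turn=[0,0,0])

```text
t: 46.9
eef_pos: [508.2, -385.5, 171.2]
tcp_rot: [-0.476, 1.569, -0.557]
ft_force: [5.3, 1.0, 4.3]
opening: 0.463
```

Request:
carry_out([
  [0,0,0],
  [0,0,0],
  [0,0,0],
  [0,0,0],
  [0,0,0],
], grip=[-1,-1,-1,-1,-1], turn=[0,0,0,0,0])

```text
t: 47.4
eef_pos: [506.9, -384.7, 170.4]
tcp_rot: [2.403, 1.568, 2.32]
ft_force: [-0.1, -0.7, -0.5]
opening: 0.829
```

Request:
carry_out([
  [0,0,0],
  [-0.06,0,0],
  [-0.06,0,0],
  [0,0,0],
], grip=[-1,-1,-1,-1], turn=[0,0,0,0])

```text
t: 47.8
eef_pos: [508.4, -386.5, 234.3]
tcp_rot: [-0.712, 1.565, -0.794]
ft_force: [0.4, 0.1, -1.5]
opening: 0.998
```

```bash
python3 - <<'E'
from h import *
plan([(450.9,-151,225,77.6),(450.9,-151,70,77.6)])
T=cams.read_camera("top");S=cams.read_camera("scene")
for n,I in(("scene",S),("top",T)):
    print(n,"S",fit(n,I,34,59,538,-167,8))
cv2.imwrite("pics/c12.png",np.hstack([cv2.resize(T[210:310,180:280],(400,400),interpolation=3),cv2.resize(S[280:380,350:450],(400,400),interpolation=3)]))
E
```

```text
from [ 508.4 -386.5  234.3] 85.3 j6 -2.24 F [ 0.4  0.1 -1.5] open 94.8
 turn 1 x 0.0427
 shift 6 x [0.003, 0.073, -0.036]
 shift 4 x [0.078, -0.001, 0.001]
scene S (array([ 538.9, -164. ]), np.float64(23.9))
top S (array([ 536.4, -167.6]), np.float64(28.7))
```

View pics/c12.png

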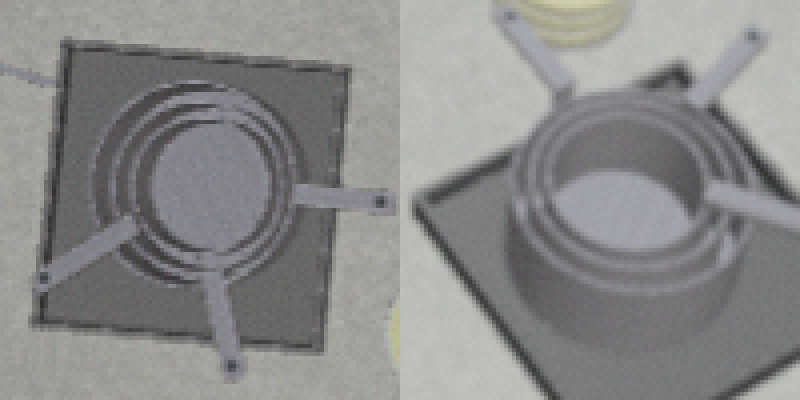

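Request:
carry_out([
  [0,0,0],
  [0.003,0.073,-0.036],
  [0.003,0.073,-0.036],
  [0.003,0.073,-0.036],
  [0.003,0.073,-0.036],
], grip=[0,0,0,0,0], turn=[0.0427,0,0,0,0])

```text
t: 48.4
eef_pos: [467.4, -225.8, 223.1]
tcp_rot: [2.781, 1.568, 2.564]
ft_force: [0.5, 1.3, -0.1]
opening: 0.636
```

Request:
carry_out([
  [0.003,0.073,-0.036],
  [0.003,0.073,-0.036],
  [0,0,0],
  [0,0,0],
], grip=[0,0,0,0], turn=[0,0,0,0])

```text
t: 48.8
eef_pos: [449.0, -147.9, 221.1]
tcp_rot: [3.054, 1.57, 2.839]
ft_force: [0.7, -0.5, -0.3]
opening: 0.5
```

```bash
python3 - <<'E'
from h import *
plan([(450.9,-151,70,77.6)])
E
```

```text
from [ 449.  -147.9  221.1] 77.7 j6 -1.81 F [ 0.7 -0.5 -0.3] open 47.5
 shift 4 x [0.076, -0.001, 0.001]
```

Request:
carry_out([
  [0.08,-0.005,0.004],
  [0.08,0,0],
  [0.08,0,0],
  [0.06,0,0],
  [0,0,0],
], grip=[0,0,0,0,0], turn=[0,0,0,0,0])

```text
t: 49.3
eef_pos: [449.2, -151.6, 68.1]
tcp_rot: [2.896, 1.564, 2.678]
ft_force: [0.3, 0.8, 1.0]
opening: 0.501
```

Request:
carry_out([
  [0,0,0],
  [0,0,0],
  [0,0,0],
  [0,0,0],
  [0,0,0],
], grip=[1,1,1,1,1], turn=[0,0,0,0,0])

```text
t: 49.8
eef_pos: [450.8, -151.2, 72.3]
tcp_rot: [-0.163, 1.569, -0.379]
ft_force: [0.0, 0.5, 1.4]
opening: 0.144
```

Request:
carry_out([
  [0,0,0],
  [0,0,0],
  [0,0,0],
], grip=[1,1,1], turn=[0,0,0])

```text
t: 50.1
eef_pos: [450.4, -151.1, 71.9]
tcp_rot: [2.55, 1.571, 2.335]
ft_force: [-3.7, 0.6, 6.4]
opening: 0.14
```

Request:
carry_out([
  [-0.02,0,0],
  [-0.05,0,0],
  [-0.08,0,0],
  [-0.08,0,0],
  [-0.03,0,0],
], grip=[1,1,1,1,1], turn=[0,0,0,0,0])

```text
t: 50.6
eef_pos: [451.3, -151.4, 205.4]
tcp_rot: [-0.222, 1.566, -0.437]
ft_force: [0.9, -0.3, -1.6]
opening: 0.145
```

```bash
python3 - <<'E'
from h import *
plan([(515.6,359.9,204,77.6),(515.6,359.9,83,-40)])
E
```

```text
from [ 451.3 -151.4  205.4] 77.6 j6 -1.82 F [ 0.9 -0.3 -1.6] open 13.7
 shift 12 x [0.0, 0.086, -0.008]
 turn 14 x 0.0467
 shift 3 x [0.082, 0.002, 0.001]
```

Request:
carry_out([
  [0,0.04,0],
  [0,0.08,-0.008],
  [0,0.08,-0.008],
  [0,0.08,-0.008],
  [0,0.08,-0.008],
], grip=[1,1,1,1,1], turn=[0,0,0,0,0])

```text
t: 51.1
eef_pos: [473.3, 29.6, 202.2]
tcp_rot: [0.6, 1.57, 0.383]
ft_force: [0.3, -0.5, -0.9]
opening: 0.144
```

Request:
carry_out([
  [0,0.08,-0.008],
  [0,0.08,-0.008],
  [0,0.08,-0.008],
  [0,0.08,-0.008],
  [0,0.08,-0.008],
], grip=[1,1,1,1,1], turn=[0,0,0,0,0])

```text
t: 51.6
eef_pos: [496.6, 229.5, 202.2]
tcp_rot: [1.128, 1.571, 0.912]
ft_force: [0.4, -0.2, -0.3]
opening: 0.142
```

Request:
carry_out([
  [0,0.08,-0.008],
  [0,0.08,-0.008],
  [0,0.08,-0.008],
  [0,0.028,0],
  [0,0,0],
], grip=[1,1,1,1,1], turn=[0,0,0,0,0])

```text
t: 52.1
eef_pos: [513.5, 362.5, 201.5]
tcp_rot: [-3.118, 1.571, 2.951]
ft_force: [0.2, -0.4, -0.7]
opening: 0.141
```

Request:
carry_out([
  [0,0,0],
  [0,0,0],
  [0,0,0],
  [0,0,0],
  [0,0,0],
], grip=[1,1,1,1,1], turn=[0.0467,0.0467,0.0467,0.0467,0.0467])

```text
t: 52.6
eef_pos: [513.8, 359.4, 202.0]
tcp_rot: [-1.408, 1.57, -2.365]
ft_force: [0.1, 0.3, -1.3]
opening: 0.144
```

Request:
carry_out([
  [0,0,0],
  [0,0,0],
  [0,0,0],
  [0,0,0],
  [0,0,0],
], grip=[1,1,1,1,1], turn=[0.0467,0.0467,0.0467,0.0467,0.0467])

```text
t: 53.1
eef_pos: [513.8, 359.5, 202.0]
tcp_rot: [-0.508, 1.57, -2.198]
ft_force: [0.6, 0.1, -0.7]
opening: 0.144
```

Request:
carry_out([
  [0,0,0],
  [0,0,0],
  [0,0,0],
  [0,0,0],
  [0,0,0],
], grip=[1,1,1,1,1], turn=[0.0467,0.0467,0.0467,0.0467,0])

```text
t: 53.6
eef_pos: [513.9, 359.7, 202.0]
tcp_rot: [0.514, 1.571, -1.759]
ft_force: [-1.1, -0.5, -1.2]
opening: 0.146
```

```bash
python3 - <<'E'
from h import *
p,b,s=cur();r=np.radians(b+90);c=p[:2]-88*np.array([np.cos(r),np.sin(r)]);z=p[2]-71.9+59
S=cams.read_camera("scene");T=cams.read_camera("top")
print("FK centre",c,"scene",fit("scene",S,34,z,c[0]+2,c[1]+4),fit("scene",S,31.5,z,c[0]+2,c[1]+4),"top",fit("top",T,34,z,c[0]+1,c[1]+3))
plan([(515.6,359.9,84.5,-40)])
E
```

```text
FK centre [457.03332742 292.50188736] scene (array([473.5, 279. ]), np.float64(24.3)) (array([477.2, 276.7]), np.float64(26.3)) top (array([452.8, 281.9]), np.float64(22.2))
from [513.9 360.1 202. ] -39.9 j6 1.2 F [-0.9  1.   0.2] open 13.8
 shift 3 x [0.078, 0.001, -0.001]
```

```bash
python3 - <<'E'
from h import *
p,b,s=cur();z=p[2]-71.9+59
S=cams.read_camera("scene");T=cams.read_camera("top")
t=np.linspace(0,2*np.pi,24,endpoint=False)
for n,I,c in(("top",T,(458,294.5)),("scene",S,(459.5,296))):
    for q in proj(n,np.c_[c[0]+34*np.cos(t),c[1]+34*np.sin(t),z+0*t]): I[int(round(q[1])),int(round(q[0]))]=(0,0,255)
cv2.imwrite("pics/c13.png",np.hstack([cv2.resize(T[190:310,180:300],(400,400),interpolation=0),cv2.resize(S[240:360,340:460],(400,400),interpolation=0)]))
E
```

```text
(no output)
```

View pics/c13.png

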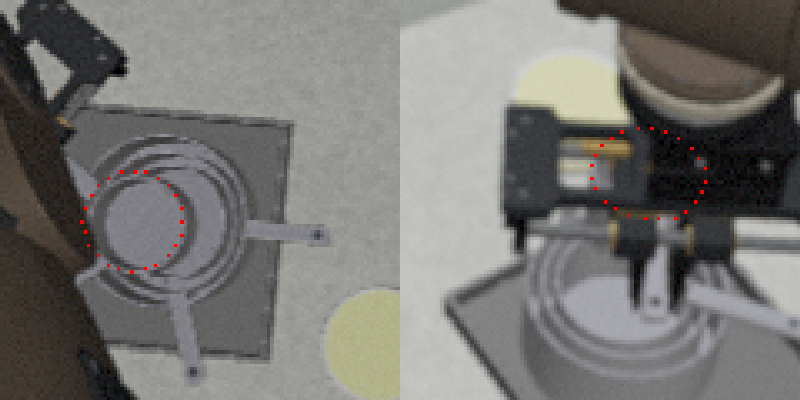

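Request:
carry_out([
  [0.06,0.002,-0.003],
  [0.07,0,0],
  [0.05,0,0],
  [0.03,0,0],
  [0.018,0,0],
], grip=[1,1,1,1,1], turn=[0,0,0,0,0])

```text
t: 54.3
eef_pos: [515.5, 361.5, 86.6]
tcp_rot: [-0.403, 1.57, -2.672]
ft_force: [0.3, -0.6, -0.9]
opening: 0.146
```

Request:
carry_out([
  [0.005,0,0],
  [0,0,0],
], grip=[1,1], turn=[0,0])

```text
t: 54.5
eef_pos: [515.9, 361.8, 85.7]
tcp_rot: [2.826, 1.57, 0.556]
ft_force: [0.5, -0.2, -0.5]
opening: 0.145
```

Request:
carry_out([
  [0.004,0,0],
  [0,0,0],
  [0,0,0],
], grip=[1,1,1], turn=[0,0,0])

```text
t: 54.8
eef_pos: [516.3, 362.1, 84.3]
tcp_rot: [2.811, 1.568, 0.541]
ft_force: [1.7, 1.3, 4.1]
opening: 0.147
```

Request:
carry_out([
  [0,0,0],
  [0,0,0],
  [0,0,0],
  [0,0,0],
  [-0.08,0,0],
], grip=[0.2,0.2,0.2,0.2,0.2], turn=[0,0,0,0,0])

```text
t: 55.3
eef_pos: [513.6, 360.5, 119.1]
tcp_rot: [-0.368, 1.562, -2.638]
ft_force: [-0.4, 0.1, 1.0]
opening: 0.397
```

Request:
carry_out([
  [-0.09,0,0],
  [-0.09,0,0],
  [0,0.09,-0.02],
  [0,0.09,-0.02],
  [0,0.09,-0.02],
], grip=[0,0,0,0,0], turn=[0,0,0,0,0])

```text
t: 55.8
eef_pos: [639.3, 297.1, 213.8]
tcp_rot: [2.714, 1.57, 0.445]
ft_force: [0.3, 0.5, -0.3]
opening: 0.502
```

Request:
carry_out([
  [0,0.09,0],
  [0,0.09,0],
  [0,0.09,0],
  [0,0.09,0],
  [0,0,0],
], grip=[0,0,0,0,0], turn=[0,0,0,0,0])

```text
t: 56.3
eef_pos: [778.9, 177.0, 211.5]
tcp_rot: [0.164, 1.57, -2.11]
ft_force: [-0.3, -0.3, -0.9]
opening: 0.497
```

```bash
python3 - <<'E'
from h import *
S=cams.read_camera("scene");T=cams.read_camera("top")
cv2.imwrite("pics/c14.png",np.vstack([np.hstack([cv2.resize(T[200:310,180:290],(400,400),interpolation=3),cv2.resize(S[270:380,345:455],(400,400),interpolation=3)]),np.hstack([cv2.resize(S,(266,200)),cv2.resize(T,(534,200))])]))
print(cur())
E
```

```text
(array([776.14877712, 180.88201619, 211.97025059]), np.float64(-40.15073451087906), {'t': 56.4, 'joints': array([1.46106499e-01, 7.70554942e-01, 1.06178485e+00, 2.30521126e-04,
       1.31076841e+00, 8.46809575e-01]), 'qvel': array([ 0.03483895, -0.02341747,  0.02477233,  0.00375466, -0.00263647,
        0.00370373]), 'tau': array([-2.79600777e+00, -8.04049587e+01, -2.99474663e+01, -4.79770813e-02,
       -3.21069395e-02, -7.37948902e-02]), 'eef_pos': array([776.14877712, 180.88201619, 211.97025059]), 'tcp_rot': array([-0.86987365,  1.5692645 , -3.14143249]), 'ft_force': array([ 0.45057954,  0.23671294, -1.10950842]), 'moment': array([-0.10217292,  0.16961333, -0.00279013]), 'opening': 0.49934079567392403})
```

View pics/c14.png

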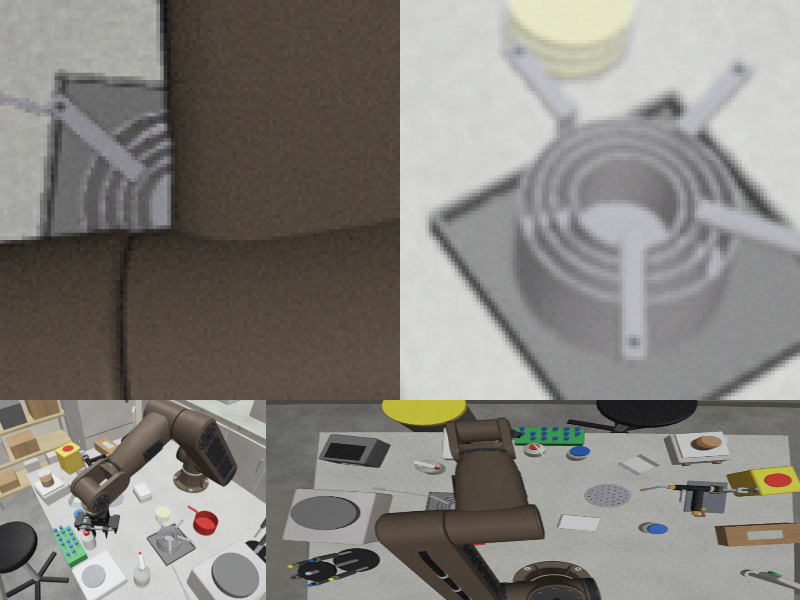

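```bash
python3 - <<'E'
from cell import env
print(env.job_done(),env.state()['t'])
E
```

```text
the job is handed in; nothing more can be done
the job is handed in; nothing more can be done
```

All three loose casseroles (large, then medium, then small) were dried in turn on the drain plate and nested in the biggest one in the tray. The job was handed in at about 56 s, with the gripper holding nothing and clear of everything.

- **Drying:** Each pan stood within about 3 mm of the plate's middle. I squeezed the trigger until the gripper stopped at 44 mm (43 mm expected fully in), held it for 1 to 1.2 s, then let go.
- **Stack:** The last picture shows four concentric rims that look level. The handles point at about -95°, -166°, 122° and 50°, so the closest two are about 71° apart. Each pan was lowered onto a light contact at the expected height before release.

**What went wrong or disagreed:**
- My first grip on the large pan caught the handle only with the fingertips. I set the pan back down and gripped it again properly.
- The large pan met the plate with about 27 N at the wrist.
- In its first second, the large pan's squeeze pushed the gripper sideways with about 25 N, until I moved the gripper over about 5 mm.
- The two cameras differed by 3 to 8 mm in absolute position, so I placed the pans by position relative to the plate and stack.
- For the final check the arm hid most of the tray from the top camera. That check rests on the scene camera.

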